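Load, test and unload ring cores on a key-switched core tester

TASK

From the blue mat, slide every yellow ring core right down onto the core tester's spindle with the yellow foot and every green one onto the spindle with the green foot. Only when all are on, take the red key from its orange holder, push it fully home in the isolator switch, turn it clockwise to the stop and leave it on for at least three seconds, then turn it all the way back to off, pull it out and return it fully home in the holder. With the switch off, take the tested cores off again and lay them all flat side by side on the blue mat they came from, each wholly on the mat, and do not knock the yellow multimeter or the glass jar at any time.

Things in the scene. Friction and masses are not known exactly. Their poses are not given: they have to be found in the camera images.
- core_y1: Yellow ring core, flat when it lies: 58 outside diameter, 34 bore, 20 high, 0.09 to 0.18 kg. Origin at the centre of its underside, z up through the bore. May be absent (then its pose is None from the start).
- core_y2: Yellow ring core, flat when it lies: 58 outside diameter, 34 bore, 20 high, 0.09 to 0.18 kg. Origin at the centre of its underside, z up through the bore. May be absent (then its pose is None from the start).
- core_y3: Yellow ring core, flat when it lies: 58 outside diameter, 34 bore, 20 high, 0.09 to 0.18 kg. Origin at the centre of its underside, z up through the bore. May be absent (then its pose is None from the start).
- core_g1: Green ring core, flat when it lies: 58 outside diameter, 34 bore, 20 high, 0.09 to 0.18 kg. Origin at the centre of its underside, z up through the bore. May be absent (then its pose is None from the start).
- core_g2: Green ring core, flat when it lies: 58 outside diameter, 34 bore, 20 high, 0.09 to 0.18 kg. Origin at the centre of its underside, z up through the bore. May be absent (then its pose is None from the start).
- mat: Blue fixed mat, 170 (x) x 400 (y), 4 thick, flat on the table; origin at the centre of its underside. The cores start lying on it.
- tester: Grey core tester, a fixed box 140 (x) x 250 (y), 50 high, origin at the centre of its underside. On its top stand two aluminium spindles 120 apart along its y, one with a yellow foot, one with a green, in either order.
- foot_yellow (a point): Centre of the top face of the yellow foot disc (66 diameter, 4 thick) of one upright spindle; z up. A core bears on this face. The spindle rises 66 above this point: 23.5 diameter, its last 12 a cone down to 12 diameter. It takes three cores, one on another.
- foot_green (a point): The same point on the spindle with the green foot disc.
- key: Red key, upright, 86 high, 0.08 kg: steel blade 30 (x) x 10 (y), 26 long; above it a red shoulder 48 x 22, 6 thick; above that (32 to 86 over the origin) a handle 52 (x) x 16 (y), to be gripped across the 16. Origin: centre of the blade's lower end, z up along the key. Starts in the holder, blade down, fully home. Same after a half turn about z.
- park (a point): Mouth of the holder's slot, centre, in the level top of the fixed orange holder block (70 x 50, 40 high). Slot 32 (along this frame's x) x 12, 34 deep, edges chamfered 2; z up. With the key home its shoulder bears on the top and the key's origin is 26 below this point.
- slot (a point): Mouth of the isolator switch's slot, centre, in the level top of its barrel, 87 above the table; turns with the barrel, x along the slot. Slot 32 (x) x 12, 31 deep, edges chamfered 2. Key home: its shoulder bears on the top and its origin is 26 below this point.
- isolator: Isolator switch, a fixed grey box 110 x 110, 53 high with a yellow top, origin at the centre of its underside. On it the round black barrel, 68 diameter, 34 high; a white stripe on the barrel points to the white mark at off and to the green mark at on.
- switch (a joint): Angle of the switch barrel, rad: 0 = off (as it starts), grows clockwise seen from above, to the stop at 1.2 = on. Stays where it is left; light friction (about 0.06 N m). The key has about 0.07 rad of play in the slot each way.
- multimeter: Yellow multimeter lying face up, 190 x 90 x 42, 0.5 kg; origin at the centre of its underside. Leave alone.
- jar: Glass jar with wooden lid, 90 diameter, 130 high, 0.45 kg; origin at the centre of its underside. Leave alone.
Mind the look-alikes: they are no part of the job. What is shaped like the core_y2 but pink or purple is not meant. What is shaped like the core_g2 but purple is not meant.

How it is judged:
By the outcome, as a careful person would: the job done as asked, in the order asked, and still so for the second after the job is handed in, with the robot touching nothing.
Of core_y1, core_y2, core_y3, core_g1, core_g2 only 3 to 5 are there at a start; the rules pass over those that are not, and their reading is None.
At some moment in a run one of core_y1, core_y2, core_y3, core_g1, core_g2 may be knocked a few centimetres aside while the robot is not near it.
It also fails if it takes over 210 s, if anything falls off the work surface, if the arm or the gripper's body presses on something with over 40 N, if the wrist force passes 120 N, or if a joint passes its speed limit or range.

ROBOT

A 6-joint arm with a two-finger parallel gripper is mounted at the origin on the work surface. World frame = base frame: x ahead of the robot, y to its left, z up, the work surface at z = 0. Lengths are in m, angles in rad, forces in N, time in s.
With the tool pointing down it reaches from about 0.25 to 0.725 m from the base axis. Payload 4 kg.
Tool frame: the origin (TCP) lies on the centre line of the jaws, within the pads' length; the fingertips stand 22 mm ahead of it and the grasp point (between the pads) lies 3 mm ahead of it (bot.tip_reach is the distance from the TCP to the fingertips, in m); z points along the fingers, y is the line along which they close (so a half turn about z gives the same grasp; the last joint's range is limited). The gripper opens to 85 mm and grips with 20 to 120 N. Pads are 22 mm wide; open, the fingers measure 114 mm over their backs; the gripper's body (76 mm by 85 mm) begins 54 mm behind the grasp point. The pads swing forward as they close: fully open they stand 13 mm farther back than shut.
Start: joints at [-1.299, 0.241, 0.005, 1.335, 0, 1.571], TCP at [0.134, -0.482, 0.253] pointing down, gripper open.
Joint ranges: [-2.72, 2.72], [-1.05, 1.87], [-1.09, 1.28], [-1.99, 2.15], [-1.42, 1.44], [-3.14, 3.14]. Speed limits (rad/s): [2.79, 2.79, 3.14, 3.14, 3.14, 3.14].

INTERFACE

Orientations are given as a unit quaternion [x, y, z, w].
In Python, from workcell import bot gives the robot as it stands. The module is installed in compiled form; this text tells all that it offers.
- The arm moves only by the tool apply_moves, never from a script. Its argument "commands" is a list of rows, each a list of 4 numbers: the shift along the tool's x, y, z scaled (see below), then the turn about the tool's z scaled (see below). In form: [[tx, ty, tz, roll], ...]. A call has exactly 5 rows; each row shifts and turns the commanded pose from where the row before left it, along the tool's axes as they then stand; what a row does not reach is not made up. The controller multiplies each number of a shift by 20 mm and each number of a turn by 60 degrees. A row lasts 1/12 s, in which the tool goes at most 41.7 mm and 7.16 degrees, less where a joint would pass 70% of its speed; a pose out of reach is approached as far as the arm can. A call with a number of a shift or a turn outside -1 to 1 is refused whole. A call with a gripper value outside its range is refused whole. "claw" is the closure, from 0 (fully open) to 1 (shut), set as the call begins (left out, the last holds). The fingers move at their own pace and stop on an object; the grip force is fixed at half the most. Time passes only in rows, so rows that do not move let the fingers close, or fill a call up. It gives the time, the measured TCP pose, the force, the opening and the grip force at its end, in the units of the state.
- bot.get_obs(): the state, without advancing time (a new reading comes with each control period).
- bot.camera(name): name is "scene" or "top"; returns a dict with "image" (480x640x3 uint8, blue, green, red), "camera_matrix" (3x3 intrinsics, pixels), "k1" (the pictures are not rectified: a ray, as slopes to the right and down, at radius r is drawn at 1 + k1 r^2 times it, then the intrinsics apply), "R" (3x3) and "t" (3): a world point X has camera coordinates R X + t. Camera axes: x right, y down, z forward; pixel columns grow to the right and rows downward; lengths in m; the calibration is good to about 2 mm. A picture is of the moment at which its call begins. There is no depth.
- bot.job_done(): hands the job in; it is judged then, once.
The state is a dict: "clock": time; "joint_pos": joint angles; "joint_vel": joint speeds; "tau": joint torques, N m; "eef_pos": TCP position; "tool_rot": TCP orientation; "ft_force": force on the tool from outside, world axes, zero at the start; "ft_torque": the same for the moment, N m; "grip_width": finger opening in m; "grasp_force": force on a finger pad.
Only numpy, scipy, OpenCV 4.12 (cv2) and the standard library are available. Lean on these libraries where they do the work, as an engineer would, in place of code of your own. Each camera call takes 0.05 s, during which the arm holds its last target. There are 200 camera calls.

## Working session

There is one attempt and no reset: what is moved stays moved. The work goes in short steps, Python scripts to look and compute and a tool call to move; the robot and the scene stay as the last step left them, time stands still between calls to the robot, and variables do not carry over. Pictures are saved under pics/ and viewed, at most 14 in all, crops included, and the job is handed in when it is done.

Besides the shell and the picture viewer there is one more tool, called after "Emit:" as a command line: name --pt "numbers of a row" for each row, then --argument value for the rest. apply_moves: Moves the arm, as the interface text tells. Shifts and turns lie within -1 to 1; 1 stands for 20 mm of shift or 60 degrees of turn. Its arguments: {"type":"object","properties":{"commands":{"type":"array","items":{"type":"array","items":{"type":"number","minimum":-1,"maximum":1}}},"claw":{"type":"number"}},"required":["commands"]}

```bash
mkdir -p pics
cat > h.py <<'E'
import numpy as np, cv2
from workcell import bot
def cam(n):
    c=bot.camera(n); return c
def undist(c,uv):
    K=c["camera_matrix"];d=np.array([c["k1"],0,0,0,0.])
    return cv2.undistortPoints(np.array(uv,float).reshape(-1,1,2),np.array(K,float),d).reshape(-1,2)
def toplane(c,uv,z):
    n=undist(c,uv);R=np.array(c["R"]);t=np.array(c["t"]);o=-R.T@t
    d=np.c_[n,np.ones(len(n))]@R
    s=(z-o[2])/d[:,2]
    return o+s[:,None]*d
def proj(c,X):
    R=np.array(c["R"]);p,_=cv2.projectPoints(np.array(X,float).reshape(-1,1,3),cv2.Rodrigues(R)[0],np.array(c["t"],float),np.array(c["camera_matrix"],float),np.array([c["k1"],0,0,0,0.]))
    return p.reshape(-1,2)
E
python3 - <<'E'
from h import *
for n in("top","scene"):
    c=cam(n);cv2.imwrite(f"pics/{n}0.png",c["image"]);R=np.array(c["R"]);print(n,-R.T@np.array(c["t"]),R.round(2).tolist(),c["k1"],np.array(c["camera_matrix"]).round(0).tolist())
o=bot.get_obs();print({k:np.round(v,3).tolist() for k,v in o.items()},bot.tip_reach)
E
```

```text
top [ 0.2955523  -0.02644339  1.4412937 ] [[0.01, -1.0, 0.02], [-0.98, -0.02, -0.18], [0.18, -0.02, -0.98]] 0.06568648717023551 [[600.0, 0.0, 319.0], [0.0, 600.0, 236.0], [0.0, 0.0, 1.0]]
scene [ 1.09783535 -0.93584038  0.81592476] [[0.83, 0.55, 0.02], [0.33, -0.47, -0.82], [-0.44, 0.69, -0.57]] -0.055608350331558955 [[531.0, 0.0, 315.0], [0.0, 531.0, 240.0], [0.0, 0.0, 1.0]]
{'clock': 0.1, 'joint_pos': [-1.299, 0.241, 0.004, 1.335, -0.0, 1.571], 'joint_vel': [-0.0, -0.001, 0.004, -0.001, -0.0, -0.001], 'tau': [-0.001, -37.314, 25.301, 0.011, -0.0, -0.0], 'eef_pos': [0.134, -0.481, 0.252], 'tool_rot': [0.991, 0.135, -0.0, -0.001], 'ft_force': [-0.415, -0.423, -0.535], 'ft_torque': [-0.03, 0.002, 0.005], 'grasp_force': 0.0, 'grip_width': 0.086} 0.022
```

View pics/top0.png

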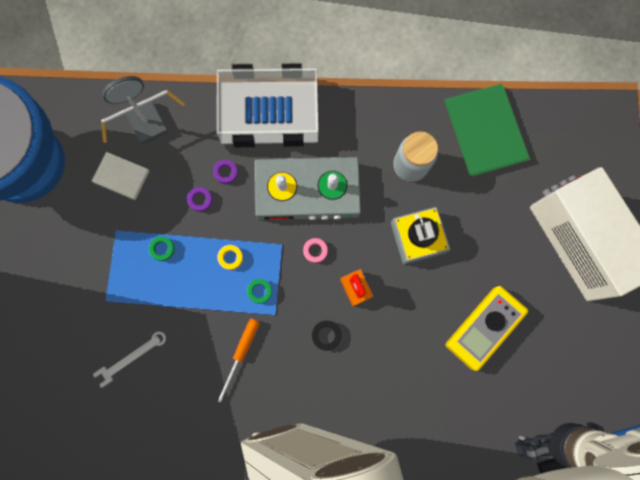

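View pics/scene0.png

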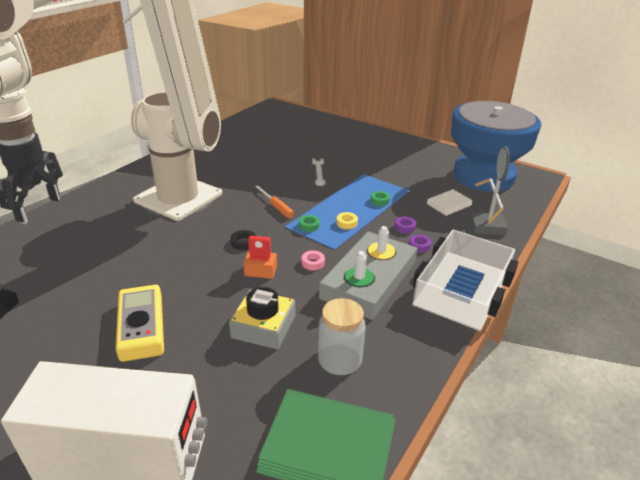

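```bash
cat >> h.py <<'E'
def blob(c,lo,hi,roi):
    x0,y0,x1,y1=roi; h=cv2.cvtColor(c["image"],cv2.COLOR_BGR2HSV)[y0:y1,x0:x1]
    m=cv2.inRange(h,np.array(lo),np.array(hi)); return m
def cores(c):
    """ring cores lying on z=.004 mat: hull of colour mask -> centre at mid height"""
    out=[]
    for col,lo,hi in(("y",(22,120,100),(34,255,255)),("g",(55,100,50),(85,255,255))):
        m=cv2.inRange(cv2.cvtColor(c["image"],cv2.COLOR_BGR2HSV),np.array(lo),np.array(hi))
        for k in cv2.findContours(m,cv2.RETR_EXTERNAL,cv2.CHAIN_APPROX_NONE)[0]:
            if 150<cv2.contourArea(k)<1500:
                (u,v),_,_=cv2.fitEllipse(k); out.append((col,u,v,cv2.contourArea(k),toplane(c,[[u,v]],.022)[0].round(4)))
    return out
E
python3 - <<'E'
from h import *
c=cam("top")
for r in cores(c):print(r)
im=c["image"]
a=cv2.resize(im[200:270,385:455],(400,400),interpolation=cv2.INTER_CUBIC)
b=cv2.resize(im[255:325,322:392],(400,400),interpolation=cv2.INTER_CUBIC)
s=cam("scene")["image"]
d=cv2.resize(s[225:350,210:310],(320,400))[:200*2]
cv2.imwrite("pics/crop1.png",np.hstack([a,b]))
# mat
m=cv2.inRange(cv2.cvtColor(im,cv2.COLOR_BGR2HSV),np.array((100,120,100)),np.array((118,255,255)));m[:225]=0;m[320:]=0;m[:,:100]=0;m[:,290:]=0
k=max(cv2.findContours(m,0,1)[0],key=cv2.contourArea);W=toplane(c,k.reshape(-1,2),.004)[:,:2]
print("mat",cv2.minAreaRect(W.astype(np.float32)))
E
```

```text
('y', 229.8561248779297, 256.85418701171875, 422.0, array([0.495 , 0.1594, 0.022 ]))
('y', 421.6265563964844, 233.58700561523438, 990.5, array([ 0.5597, -0.2988,  0.022 ]))
('y', 281.65625, 185.86090087890625, 604.5, array([0.6715, 0.041 , 0.022 ]))
('g', 258.99017333984375, 290.6672058105469, 424.0, array([0.4158, 0.0877, 0.022 ]))
('g', 161.02186584472656, 248.29087829589844, 438.5, array([0.5127, 0.3222, 0.022 ]))
('g', 331.9927062988281, 184.72669982910156, 582.0, array([ 0.6769, -0.0815,  0.022 ]))
mat ((0.459514319896698, 0.2428435981273651), (0.401701420545578, 0.17175349593162537), 86.1865463256836)
```

View pics/crop1.png

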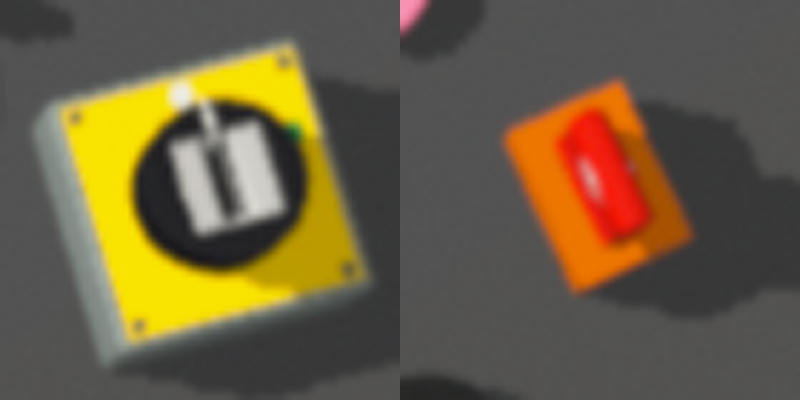

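```bash
cat > fit.py <<'E'
from h import *
from scipy.optimize import minimize
S=4
def mask(c,rngs,ctr,r=45):
    h=cv2.cvtColor(c["image"],cv2.COLOR_BGR2HSV);m=0
    for lo,hi in rngs:m=m|cv2.inRange(h,np.array(lo),np.array(hi))
    z=np.zeros_like(m);cv2.circle(z,tuple(int(x) for x in ctr),r,255,-1);return m&z
def box(lx,ly,z0,z1):return np.array([[x,y,z] for x in(-lx/2,lx/2) for y in(-ly/2,ly/2) for z in(z0,z1)])
def render(c,parts,p):
    ca,sa=np.cos(p[2]),np.sin(p[2]);im=np.zeros((480*S,640*S),np.uint8)
    for P in parts:
        W=P.copy();W[:,0]=p[0]+ca*P[:,0]-sa*P[:,1];W[:,1]=p[1]+sa*P[:,0]+ca*P[:,1]
        h=cv2.convexHull(((proj(c,W)+.5)*S-.5).astype(np.float32));cv2.fillConvexPoly(im,np.round(h*16).astype(np.int32),255,shift=4)
    return cv2.resize(im,(640,480),interpolation=cv2.INTER_AREA)
def fit(cs,ms,parts,p0,amb=False):
    f=lambda q:sum(np.abs(render(c,parts,[q[0]/100,q[1]/100,q[2]/10]).astype(float)-m).sum() for c,m in zip(cs,ms))/255
    best=None
    for d in(-.1,0,.1):
        x0=np.array([p0[0]*100,p0[1]*100,(p0[2]+d)*10])
        r=minimize(f,x0,method="Nelder-Mead",options=dict(initial_simplex=np.vstack([x0,x0+[1,0,0],x0+[0,1,0],x0+[0,0,1.]]),xatol=.003,fatol=.1))
        if best is None or r.fun<best.fun:best=r
    q=best.x;return np.round([q[0]/100,q[1]/100,q[2]/10],4),round(best.fun,1),[int((m>0).sum()) for m in ms]
E
python3 - <<'E'
from fit import *
t,s=cam("top"),cam("scene")
org=[((0,120,60),(18,255,255)),((172,120,60),(180,255,255))];red=[((0,150,60),(5,255,255)),((172,150,60),(180,255,255))]
kp=[box(.07,.05,0,.04),box(.052,.016,.046,.1),box(.048,.022,.04,.046)]
mt,ms=mask(t,org,(357,287),30),mask(s,org,(260,257),35)
print("holder",fit([t],[mt],kp,(.43,-.15,.4)),fit([s],[ms],kp,(.43,-.15,.4)),fit([t,s],[mt,ms],kp,(.43,-.15,.4)))
yl=[((20,120,60),(34,255,255))]
cyl=lambda r,z:np.array([[r*np.cos(a),r*np.sin(a),z] for a in np.linspace(0,6.28,40)])
def fillm(m):
    k=max(cv2.findContours(m,0,1)[0],key=cv2.contourArea);o=np.zeros_like(m);cv2.fillPoly(o,[cv2.convexHull(k)],255);return o
mt=mask(t,yl,(421,234),40);mt=fillm(mt)
print("iso top",fit([t],[mt],[box(.11,.11,.053,.0531)],(.56,-.3,.3)))
# barrel plate: bright low-sat
g=[((0,0,110),(180,60,255))]
for n,c,u,r in(("t",t,(425,231),9),("s",s,(264,297),12)):
    m=mask(c,g,u,r);k=max(cv2.findContours(m,0,2)[0],key=cv2.contourArea);k=cv2.convexHull(k).reshape(-1,2)
    W=toplane(c,k,.087)[:,:2];print("plate",n,cv2.minAreaRect(W.astype(np.float32)),len(k))
# white mark / stripe from top crop
for nm,u in(("whitemark",(385+180/5.714,200+97/5.714)),("greenmark",(385+292/5.714,200+131/5.714))):print(nm,toplane(t,[u],.053)[0][:2].round(4))
print("stripe",toplane(t,[(385+205/5.714,200+105/5.714),(385+214/5.714,200+140/5.714)],.087)[:,:2].round(4))
for n,u in(("Yfoot",(281.66,185.86)),("Gfoot",(332,184.7))):print(n,toplane(t,[u],.054)[0].round(4))
for n,u in(("Ytip",(282,178)),("Gtip",(333,179))):print(n,toplane(t,[u],.118)[0].round(4))
def feet(c,roi):
    for col,lo,hi in(("y",(20,120,60),(36,255,255)),("g",(50,90,40),(90,255,255))):
        m=blob(c,lo,hi,roi)
        ks=cv2.findContours(m,0,1)[0];k=max(ks,key=cv2.contourArea)+np.array(roi[:2]);e=cv2.fitEllipse(cv2.convexHull(k));print("foot",col,e,toplane(c,[e[0]],.054)[0].round(4))
feet(t,(258,160,358,215));feet(s,(335,225,405,300))
for r in cores(s):print(r)
E
```

```text
holder (array([ 0.428 , -0.1411,  0.4311]), np.float64(57.5), [764]) (array([ 0.4263, -0.1407,  0.4255]), np.float64(79.8), [1115]) (array([ 0.4267, -0.1411,  0.4433]), np.float64(140.7), [764, 1115])
iso top (array([ 0.5551, -0.2925,  0.3433]), np.float64(266.1), [1896])
plate t ((0.5546405911445618, -0.29284411668777466), (0.03875597566366196, 0.03823064640164375), 13.135101318359375) 12
plate s ((0.5584903359413147, -0.2909265458583832), (0.05030328035354614, 0.04041939228773117), 16.145793914794922) 15
whitemark [ 0.5937 -0.2813]
greenmark [ 0.5802 -0.3274]
stripe [[ 0.5833 -0.2851]
 [ 0.5689 -0.2886]]
Yfoot [0.663  0.0395 0.054 ]
Gfoot [ 0.6683 -0.0803  0.054 ]
Ytip [0.6645 0.0361 0.118 ]
Gtip [ 0.6646 -0.08    0.118 ]
foot y ((281.6859130859375, 185.90792846679688), (28.14190101623535, 28.728282928466797), 92.72870635986328) [0.6629 0.0394 0.054 ]
foot g ((332.01953125, 184.75633239746094), (27.570953369140625, 28.37026023864746), 96.48563385009766) [ 0.6682 -0.0804  0.054 ]
foot y ((381.0139465332031, 250.7110137939453), (16.47222328186035, 27.481029510498047), 95.83328247070312) [0.6636 0.0367 0.054 ]
foot g ((358.9552001953125, 276.6893615722656), (18.384456634521484, 29.022058486938477), 94.79432678222656) [ 0.6692 -0.0824  0.054 ]
('y', 262.2723693847656, 310.2180480957031, 646.5, array([ 0.5344, -0.2699,  0.022 ]))
('y', 381.0133056640625, 250.70521545410156, 214.0, array([0.6454, 0.0776, 0.022 ]))
('y', 346.4422912597656, 220.3677520751953, 232.5, array([0.4998, 0.15  , 0.022 ]))
('g', 358.9058532714844, 276.9629211425781, 247.5, array([ 0.6516, -0.0476,  0.022 ]))
('g', 308.47369384765625, 222.9407196044922, 256.0, array([0.421 , 0.0789, 0.022 ]))
('g', 379.6557312011719, 197.95553588867188, 206.5, array([0.5178, 0.3125, 0.022 ]))
```

Emit:
apply_moves --pt "0 0 0 0.0517" --pt "0 0 0 0.0517" --pt "0 0 0 0.0517" --pt "0 0 0 0.0517" --pt "0 0 0 0.0517" --claw 0

```text
clock: 0.72
eef_pos: [0.1342, -0.4816, 0.2532]
tool_rot: [1.0, -0.001, -0.0, -0.0]
ft_force: [-0.0, -0.8, 0.8]
grip_width: 0.0856
grasp_force: 0.0
```

Run:
```python
from h import *
o=bot.get_obs();print({k:np.round(v,3).tolist() for k,v in o.items()})
```

```text
{'clock': 0.717, 'joint_pos': [-1.299, 0.241, 0.005, 1.335, 0.0, 1.844], 'joint_vel': [-0.0, 0.001, 0.001, -0.0, -0.0, 0.643], 'tau': [0.001, -37.218, 25.265, 0.003, -0.0, -0.535], 'eef_pos': [0.134, -0.482, 0.253], 'tool_rot': [1.0, -0.001, -0.0, -0.0], 'ft_force': [-0.001, -0.846, 0.808], 'ft_torque': [0.013, 0.001, -0.047], 'grasp_force': 0.0, 'grip_width': 0.086}
```

Emit:
apply_moves --pt "0 0 0 -0.1" --pt "0 0 0 -0.1" --pt "0 0 0 -0.1" --pt "0 0 0 -0.1" --pt "0 0 0 -0.1"

```text
clock: 1.13
eef_pos: [0.1342, -0.4816, 0.2532]
tool_rot: [0.965, 0.262, -0.0, -0.0]
ft_force: [1.0, -0.4, -0.3]
grip_width: 0.0856
grasp_force: 0.0
```

Emit:
apply_moves --pt "0 0 0 -0.1" --pt "0 0 0 -0.1" --pt "0 0 0 -0.1" --pt "0 0 0 -0.1" --pt "0 0 0 -0.1"

```text
clock: 1.55
eef_pos: [0.1342, -0.4816, 0.2532]
tool_rot: [0.864, 0.503, 0.0, -0.0]
ft_force: [-0.1, 0.2, 0.5]
grip_width: 0.0853
grasp_force: 0.0
```

Emit:
apply_moves --pt "0 0 0 -0.1" --pt "0 0 0 -0.1" --pt "0 0 0 -0.1" --pt "0 0 0 -0.1" --pt "0 0 0 -0.1"

```text
clock: 1.97
eef_pos: [0.1342, -0.4816, 0.2532]
tool_rot: [0.705, 0.709, 0.0, -0.0]
ft_force: [-0.2, -0.6, -0.7]
grip_width: 0.0859
grasp_force: 0.0
```

Emit:
apply_moves --pt "0 0 0 -0.1" --pt "0 0 0 -0.1" --pt "0 0 0 -0.1" --pt "0 0 0 -0.1" --pt "0 0 0 -0.1"

```text
clock: 2.38
eef_pos: [0.1342, -0.4816, 0.2532]
tool_rot: [0.497, 0.868, 0.0, -0.0]
ft_force: [-0.1, -0.4, -1.4]
grip_width: 0.0852
grasp_force: 0.0
```

Emit:
apply_moves --pt "0 0 0 -0.1" --pt "0 0 0 -0.1" --pt "0 0 0 -0.1" --pt "0 0 0 -0.1" --pt "0 0 0 -0.1"

```text
clock: 2.8
eef_pos: [0.1342, -0.4816, 0.2532]
tool_rot: [0.256, 0.967, 0.0, -0.0]
ft_force: [-0.2, -0.1, -0.5]
grip_width: 0.0853
grasp_force: 0.0
```

Emit:
apply_moves --pt "0 0 0 -0.1" --pt "0 0 0 -0.1" --pt "0 0 0 -0.1" --pt "0 0 0 -0.1" --pt "0 0 0 -0.1"

```text
clock: 3.22
eef_pos: [0.1342, -0.4816, 0.2532]
tool_rot: [-0.003, 1.0, 0.0, -0.0]
ft_force: [-0.3, 0.7, -0.5]
grip_width: 0.0856
grasp_force: 0.0
```

Emit:
apply_moves --pt "-0.47 0.949 0.25 0" --pt "-0.47 0.949 0.25 0" --pt "-0.47 0.949 0.25 0" --pt "-0.47 0.949 0.25 0" --pt "-0.47 0.949 0.25 0"

```text
clock: 3.63
eef_pos: [0.1813, -0.3857, 0.228]
tool_rot: [-0.0, 1.0, 0.0, 0.0]
ft_force: [0.3, -0.7, 0.2]
grip_width: 0.0855
grasp_force: 0.0
```

Emit:
apply_moves --pt "-0.47 0.949 0.25 0" --pt "-0.47 0.949 0.25 0" --pt "-0.47 0.949 0.25 0" --pt "-0.47 0.949 0.25 0" --pt "-0.47 0.949 0.25 0"

```text
clock: 4.05
eef_pos: [0.2283, -0.2908, 0.2032]
tool_rot: [-0.0, 1.0, -0.0, 0.0]
ft_force: [-0.1, -0.7, 0.2]
grip_width: 0.0855
grasp_force: 0.0
```

Emit:
apply_moves --pt "-0.47 0.949 0.25 0" --pt "-0.47 0.949 0.25 0" --pt "-0.47 0.949 0.25 0" --pt "-0.47 0.949 0.25 0" --pt "-0.47 0.949 0.25 0"

```text
clock: 4.47
eef_pos: [0.2752, -0.1959, 0.1782]
tool_rot: [-0.0, 1.0, -0.0, 0.0]
ft_force: [0.7, -0.9, -0.6]
grip_width: 0.0853
grasp_force: 0.0
```

Emit:
apply_moves --pt "-0.47 0.949 0.25 0" --pt "-0.47 0.949 0.25 0" --pt "-0.47 0.949 0.25 0" --pt "-0.47 0.949 0.25 0" --pt "-0.47 0.949 0.25 0"

```text
clock: 4.88
eef_pos: [0.3222, -0.1009, 0.1532]
tool_rot: [-0.001, 1.0, -0.0, 0.0]
ft_force: [1.0, -0.3, 0.9]
grip_width: 0.0854
grasp_force: 0.0
```

Emit:
apply_moves --pt "-0.47 0.949 0.25 0" --pt "-0.47 0.949 0.25 0" --pt "-0.47 0.949 0.25 0" --pt "-0.47 0.949 0.25 0" --pt "-0.47 0.949 0.25 0"

```text
clock: 5.3
eef_pos: [0.3691, -0.0058, 0.1282]
tool_rot: [-0.001, 1.0, -0.0, 0.0]
ft_force: [0.5, -0.9, -0.2]
grip_width: 0.0855
grasp_force: 0.0
```

Emit:
apply_moves --pt "-0.47 0.949 0.25 0" --pt "-0.47 0.949 0.25 0" --pt "-0.47 0.949 0.25 0" --pt "-0.47 0.949 0.25 0" --pt "-0.47 0.949 0.25 0"

```text
clock: 5.72
eef_pos: [0.416, 0.0891, 0.1031]
tool_rot: [-0.001, 1.0, -0.0, 0.0]
ft_force: [1.0, -0.6, -0.4]
grip_width: 0.0854
grasp_force: 0.0
```

Emit:
apply_moves --pt "0 0 0 0" --pt "0 0 0 0" --pt "0 0 0 0" --pt "0 0 0 0" --pt "0 0 0 0"

```text
clock: 6.13
eef_pos: [0.4153, 0.0874, 0.1035]
tool_rot: [0.0, 1.0, -0.0, 0.0]
ft_force: [-0.5, -0.3, -0.4]
grip_width: 0.0856
grasp_force: 0.0
```

Run:
```python
from h import *
o=bot.get_obs();print({k:np.round(v,4).tolist() for k,v in o.items()})
c=cam("top")
for r in cores(c):print(r)
c=cam("scene");cv2.imwrite("pics/s1.png",cv2.resize(c["image"][100:340,200:520],(800,600)))
```

```text
{'clock': 6.1333, 'joint_pos': [0.2074, 0.2274, -0.4366, 0.9068, -0.0001, 0.2075], 'joint_vel': [-0.0006, -0.0006, 0.0013, -0.0013, 0.0014, 0.0009], 'tau': [0.1393, -31.86, 20.6937, 0.0013, 0.0053, -0.0017], 'eef_pos': [0.4153, 0.0874, 0.1035], 'tool_rot': [0.0001, 1.0, -0.0001, 0.0], 'ft_force': [-0.5486, -0.2722, -0.3821], 'ft_torque': [-0.0305, 0.0173, 0.0146], 'grasp_force': 0.0, 'grip_width': 0.0856}
('y', 421.6292724609375, 233.5840606689453, 988.5, array([ 0.5597, -0.2988,  0.022 ]))
('y', 281.61260986328125, 185.84884643554688, 602.5, array([0.6715, 0.0411, 0.022 ]))
('g', 161.02186584472656, 248.29087829589844, 438.5, array([0.5127, 0.3222, 0.022 ]))
('g', 331.9927062988281, 184.72669982910156, 582.0, array([ 0.6769, -0.0815,  0.022 ]))
```

View pics/s1.png

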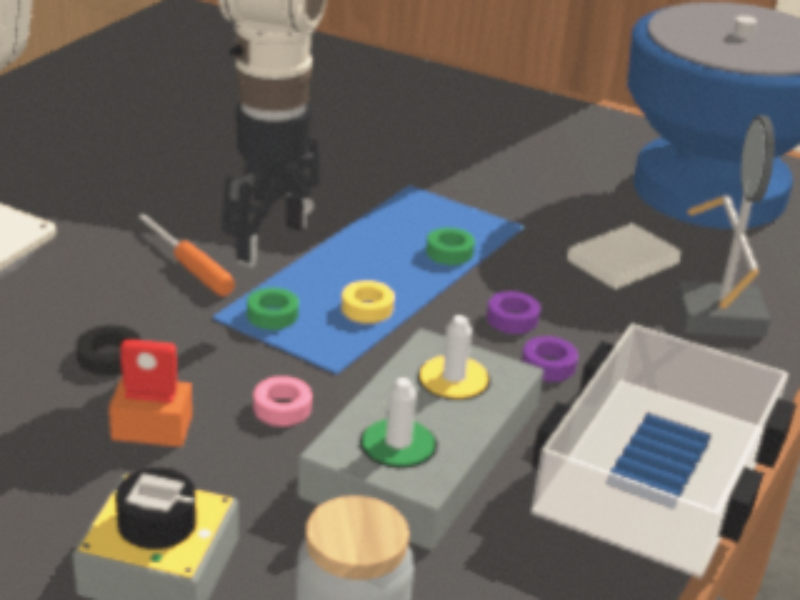

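Emit:
apply_moves --pt "0 0 0.71 0" --pt "0 0 0.71 0" --pt "0 0 0.71 0" --pt "0 0 0.71 0" --pt "0 0 0.71 0"

```text
clock: 6.65
eef_pos: [0.4157, 0.0877, 0.032]
tool_rot: [-0.0, 1.0, 0.0, 0.0]
ft_force: [-0.0, 0.4, -1.2]
grip_width: 0.0855
grasp_force: 0.0
```

Emit:
apply_moves --pt "0 0 0 0" --pt "0 0 0 0" --pt "0 0 0 0" --pt "0 0 0 0" --pt "0 0 0 0" --claw 1

```text
clock: 7.07
eef_pos: [0.4156, 0.088, 0.0335]
tool_rot: [-0.0, 1.0, 0.0, 0.0]
ft_force: [-3.7, -1.1, 6.4]
grip_width: 0.0553
grasp_force: 62.9
```

Emit:
apply_moves --pt "0 0 0 0" --pt "0 0 0 0" --pt "0 0 0 0" --pt "0 0 0 0" --pt "0 0 0 0"

```text
clock: 7.48
eef_pos: [0.4156, 0.088, 0.0335]
tool_rot: [-0.0, 1.0, 0.0, 0.0]
ft_force: [-3.4, -0.9, 5.9]
grip_width: 0.0552
grasp_force: 62.8
```

Run:
```python
from h import *
o=bot.get_obs();print({k:np.round(v,4).tolist() for k,v in o.items() if k[:2] in("ft","gr","ee")})
c=cam("scene");cv2.imwrite("pics/s2.png",cv2.resize(c["image"][170:245,260:360],(800,600)))
```

```text
{'eef_pos': [0.4156, 0.088, 0.0335], 'ft_force': [-3.4359, -0.8672, 5.8944], 'ft_torque': [-0.1166, 0.7169, -0.0072], 'grasp_force': 62.843, 'grip_width': 0.0552}
```

View pics/s2.png

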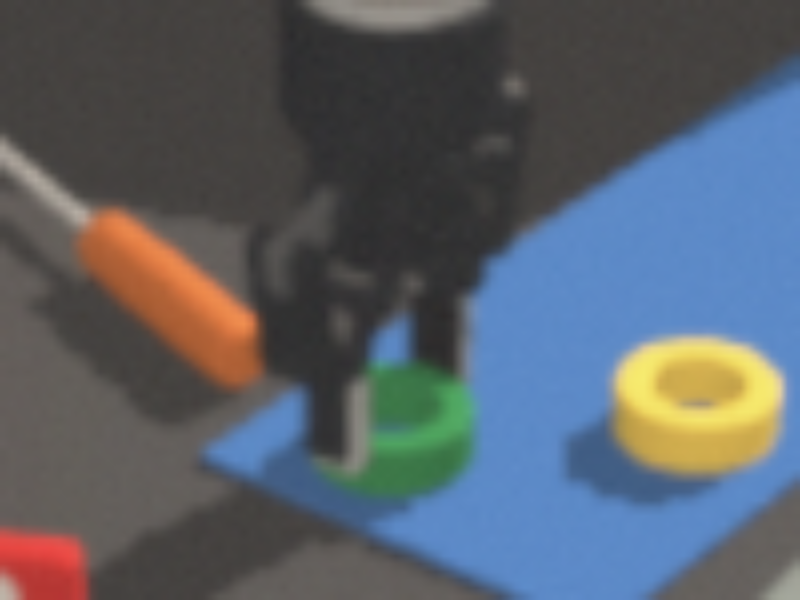

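Emit:
apply_moves --pt "0 0 -1 0" --pt "0 0 -1 0" --pt "0 0 -1 0" --pt "0 0 -1 0" --pt "0 0 -1 0"

```text
clock: 7.95
eef_pos: [0.416, 0.0881, 0.1341]
tool_rot: [-0.0, 1.0, 0.0, 0.001]
ft_force: [0.5, -0.0, -0.9]
grip_width: 0.055
grasp_force: 64.0
```

Emit:
apply_moves --pt "-0.841 -0.56 -0.1 0" --pt "-0.841 -0.56 -0.1 0" --pt "-0.841 -0.56 -0.1 0" --pt "-0.841 -0.56 -0.1 0" --pt "-0.841 -0.56 -0.1 0"

```text
clock: 8.37
eef_pos: [0.501, 0.0315, 0.1433]
tool_rot: [-0.001, 1.0, 0.0, 0.001]
ft_force: [-0.1, 0.5, -1.2]
grip_width: 0.0552
grasp_force: 64.0
```

Emit:
apply_moves --pt "-0.841 -0.56 -0.1 0" --pt "-0.841 -0.56 -0.1 0" --pt "-0.841 -0.56 -0.1 0" --pt "-0.841 -0.56 -0.1 0" --pt "-0.841 -0.56 -0.1 0"

```text
clock: 8.78
eef_pos: [0.585, -0.0245, 0.1531]
tool_rot: [-0.0, 1.0, -0.0, 0.001]
ft_force: [0.6, 0.1, -0.9]
grip_width: 0.0553
grasp_force: 64.0
```

Emit:
apply_moves --pt "-0.841 -0.56 -0.1 0" --pt "-0.841 -0.56 -0.1 0" --pt "-0.841 -0.56 -0.1 0" --pt "-0.841 -0.56 -0.1 0" --pt "-0.841 -0.56 -0.1 0"

```text
clock: 9.2
eef_pos: [0.669, -0.0804, 0.163]
tool_rot: [-0.0, 1.0, -0.0, 0.001]
ft_force: [0.4, -0.3, -1.2]
grip_width: 0.0548
grasp_force: 64.0
```

Emit:
apply_moves --pt "0 0 0 0" --pt "0 0 0 0" --pt "0 0 0 0" --pt "0 0 0 0" --pt "0 0 0 0"

```text
clock: 9.62
eef_pos: [0.6674, -0.079, 0.1626]
tool_rot: [-0.001, 1.0, 0.0, -0.0]
ft_force: [0.6, 0.5, 0.4]
grip_width: 0.055
grasp_force: 64.0
```

```bash
cat > look.py <<'E'
from h import *
import sys
# scene view near the tool: draw ring at given centre/height, save crop
o=bot.get_obs();print({k:np.round(v,4).tolist() for k,v in o.items() if k[:2] in("ft","gr","ee","to")})
c=cam("scene");cyl=lambda r,x,y,z:np.array([[x+r*np.cos(a),y+r*np.sin(a),z] for a in np.linspace(0,6.28,60)])
im=c["image"].copy();x,y,z=o["eef_pos"];zb=z-float(sys.argv[2]);u0,v0=proj(c,[[x,y,zb]])[0].astype(int)
im=cv2.resize(im[v0-60:v0+60,u0-80:u0+80],(800,600),interpolation=cv2.INTER_CUBIC)
for zz in(zb,zb+.02):
    p=(proj(c,cyl(.029,x,y,zz))-[u0-80,v0-60]+.5)*5;cv2.polylines(im,[p.astype(np.int32)],True,(0,0,255),1)
cv2.imwrite(sys.argv[1],im)
E
python3 look.py pics/s3.png 0.0295
```

```text
{'eef_pos': [0.6674, -0.079, 0.1626], 'tool_rot': [-0.0009, 1.0, 0.0001, -0.0002], 'ft_force': [0.6361, 0.5216, 0.3807], 'ft_torque': [-0.0369, 0.0296, -0.0049], 'grasp_force': 64.0378, 'grip_width': 0.055}
```

View pics/s3.png

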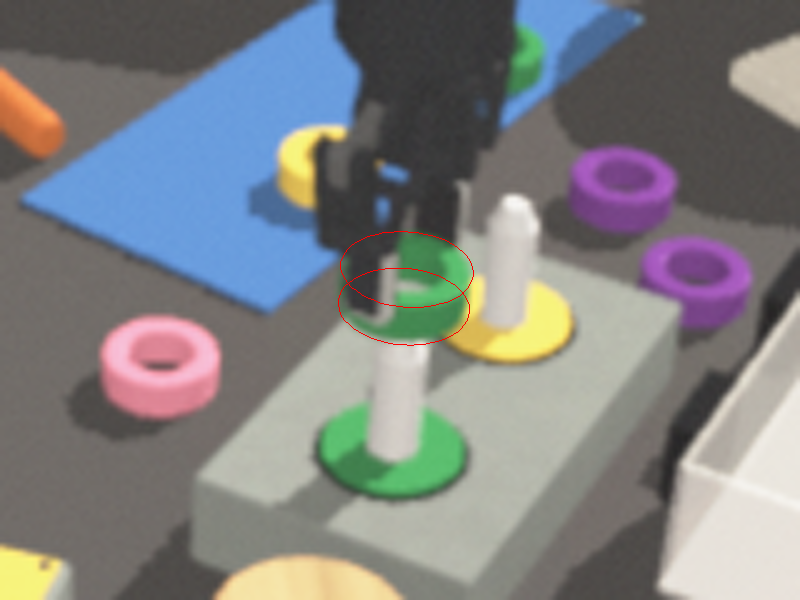

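Emit:
apply_moves --pt "-0.05 -0.08 0 0" --pt "0 0 0.3 0" --pt "0 0 0.5 0" --pt "0 0 0.5 0" --pt "0 0 0.5 0"

```text
clock: 10.08
eef_pos: [0.6685, -0.0811, 0.1246]
tool_rot: [-0.001, 1.0, 0.0, -0.001]
ft_force: [-0.5, -0.1, -0.9]
grip_width: 0.0555
grasp_force: 64.0
```

Emit:
apply_moves --pt "0 0 0.5 0" --pt "0 0 0.5 0" --pt "0 0 0.5 0" --pt "0 0 0.4 0" --pt "0 0 0.1 0"

```text
clock: 10.5
eef_pos: [0.6679, -0.0811, 0.0838]
tool_rot: [-0.001, 1.0, 0.0, -0.002]
ft_force: [-0.5, -0.1, -0.7]
grip_width: 0.0551
grasp_force: 64.0
```

Emit:
apply_moves --pt "0 0 0 0" --pt "0 0 0 0" --pt "0 0 0 0" --pt "0 0 0 0" --pt "0 0 0 0"

```text
clock: 10.92
eef_pos: [0.6696, -0.0813, 0.0871]
tool_rot: [-0.001, 1.0, -0.0, 0.001]
ft_force: [-0.3, -0.0, -1.3]
grip_width: 0.055
grasp_force: 64.0
```

Emit:
apply_moves --pt "0 0 0.05 0" --pt "0 0 0 0" --pt "0 0 0 0" --pt "0 0 0 0" --pt "0 0 0 0" --claw 0

```text
clock: 11.33
eef_pos: [0.6692, -0.0813, 0.0855]
tool_rot: [-0.001, 1.0, -0.0, 0.0]
ft_force: [-1.4, -0.4, 0.2]
grip_width: 0.0851
grasp_force: 0.0
```

Emit:
apply_moves --pt "0 0 -0.3 0" --pt "0 0 -0.9 0" --pt "0 0 -0.9 0" --pt "0 0 -0.9 0" --pt "0 0 -0.9 0"

```text
clock: 11.75
eef_pos: [0.6691, -0.0813, 0.1646]
tool_rot: [-0.001, 1.0, -0.0, 0.0]
ft_force: [0.7, -0.3, -0.2]
grip_width: 0.0857
grasp_force: 0.0
```

Run:
```python
from h import *
for r in cores(cam("top")):print(r)
print(cores(cam("scene")))
```

```text
('y', 229.8678436279297, 256.8666076660156, 422.5, array([0.4949, 0.1593, 0.022 ]))
('y', 421.6858825683594, 233.7221221923828, 969.5, array([ 0.5594, -0.299 ,  0.022 ]))
('y', 281.5646057128906, 185.8412628173828, 602.5, array([0.6715, 0.0412, 0.022 ]))
('g', 161.02186584472656, 248.29087829589844, 438.5, array([0.5127, 0.3222, 0.022 ]))
[('y', 262.3855895996094, 310.3877258300781, 640.0, array([ 0.535 , -0.2702,  0.022 ])), ('y', 380.8876037597656, 251.0117950439453, 205.0, array([0.6457, 0.0762, 0.022 ])), ('g', 359.2226867675781, 275.17431640625, 340.0, array([ 0.6489, -0.0412,  0.022 ]))]
```

Emit:
apply_moves --pt "0.58 0.8 0.13 0" --pt "0.58 0.8 0.13 0" --pt "0.58 0.8 0.13 0" --pt "0.58 0.8 0.13 0" --pt "0.58 0.8 0.13 0"

```text
clock: 12.27
eef_pos: [0.6098, -0.0007, 0.1492]
tool_rot: [-0.0, 1.0, 0.0, -0.001]
ft_force: [0.5, -0.4, 0.1]
grip_width: 0.0856
grasp_force: 0.0
```

Emit:
apply_moves --pt "0.58 0.8 0.13 0" --pt "0.58 0.8 0.13 0" --pt "0.58 0.8 0.13 0" --pt "0.58 0.8 0.13 0" --pt "0.58 0.8 0.13 0"

```text
clock: 12.68
eef_pos: [0.5517, 0.0792, 0.1363]
tool_rot: [-0.001, 1.0, -0.0, -0.001]
ft_force: [0.2, -0.0, 0.3]
grip_width: 0.0854
grasp_force: 0.0
```

Emit:
apply_moves --pt "0.58 0.8 0.13 0" --pt "0.58 0.8 0.13 0" --pt "0.58 0.8 0.13 0" --pt "0.58 0.8 0.13 0" --pt "0.58 0.8 0.13 0"

```text
clock: 13.1
eef_pos: [0.4936, 0.1591, 0.1234]
tool_rot: [-0.001, 1.0, -0.0, -0.001]
ft_force: [0.9, 0.3, 0.5]
grip_width: 0.0858
grasp_force: 0.0
```

Emit:
apply_moves --pt "0 0 0 0" --pt "0 0 0.7 0" --pt "0 0 0.9 0" --pt "0 0 0.9 0" --pt "0 0 0.9 0"

```text
clock: 13.52
eef_pos: [0.495, 0.1582, 0.0554]
tool_rot: [-0.001, 1.0, -0.0, 0.0]
ft_force: [-0.1, -0.5, 0.6]
grip_width: 0.0856
grasp_force: 0.0
```

Emit:
apply_moves --pt "0 0 0.7 0" --pt "0 0 0.3 0" --pt "0 0 0 0" --pt "0 0 0 0" --pt "0 0 0 0"

```text
clock: 13.93
eef_pos: [0.4956, 0.1586, 0.0371]
tool_rot: [-0.0, 1.0, 0.0, 0.001]
ft_force: [-0.6, -0.0, 0.2]
grip_width: 0.0854
grasp_force: 0.0
```

Emit:
apply_moves --pt "0 0 0.08 0" --pt "0 0 0 0" --pt "0 0 0 0" --pt "0 0 0 0" --pt "0 0 0 0" --claw 1

```text
clock: 14.35
eef_pos: [0.4955, 0.159, 0.0363]
tool_rot: [-0.001, 1.0, 0.001, 0.001]
ft_force: [-2.2, 0.2, 7.0]
grip_width: 0.0545
grasp_force: 61.7
```

Emit:
apply_moves --pt "0 0 -1 0" --pt "0 0 -1 0" --pt "0 0 -1 0" --pt "0 0 -1 0" --pt "0 0 -1 0"

```text
clock: 14.77
eef_pos: [0.4946, 0.1585, 0.1358]
tool_rot: [-0.001, 1.0, -0.0, -0.0]
ft_force: [0.0, 0.3, -2.0]
grip_width: 0.0539
grasp_force: 64.1
```

Emit:
apply_moves --pt "-0.838 -0.603 -0.17 0" --pt "-0.838 -0.603 -0.17 0" --pt "-0.838 -0.603 -0.17 0" --pt "-0.838 -0.603 -0.17 0" --pt "-0.838 -0.603 -0.17 0"

```text
clock: 15.18
eef_pos: [0.5792, 0.0977, 0.1521]
tool_rot: [-0.001, 1.0, -0.0, 0.0]
ft_force: [-0.6, -0.1, -1.8]
grip_width: 0.0544
grasp_force: 64.1
```

Emit:
apply_moves --pt "-0.838 -0.603 -0.17 0" --pt "-0.838 -0.603 -0.17 0" --pt "-0.838 -0.603 -0.17 0" --pt "-0.838 -0.603 -0.17 0" --pt "-0.838 -0.603 -0.17 0"

```text
clock: 15.6
eef_pos: [0.663, 0.0374, 0.1688]
tool_rot: [-0.001, 1.0, -0.0, -0.0]
ft_force: [0.5, -0.1, -0.5]
grip_width: 0.0541
grasp_force: 64.1
```

Emit:
apply_moves --pt "0 0 0 0" --pt "0 0 0 0" --pt "0 0 0 0" --pt "0 0 0 0" --pt "0 0 0 0"

```text
clock: 16.02
eef_pos: [0.6617, 0.0388, 0.1686]
tool_rot: [-0.001, 1.0, 0.0, -0.0]
ft_force: [0.2, -0.0, -1.0]
grip_width: 0.0542
grasp_force: 64.1
```

```bash
python3 look.py pics/s4.png 0.0315
```

```text
{'eef_pos': [0.6617, 0.0388, 0.1686], 'tool_rot': [-0.001, 1.0, 0.0, -0.0004], 'ft_force': [0.1723, -0.0219, -0.9867], 'ft_torque': [-0.001, 0.0433, 0.0007], 'grasp_force': 64.0703, 'grip_width': 0.0542}
```

View pics/s4.png

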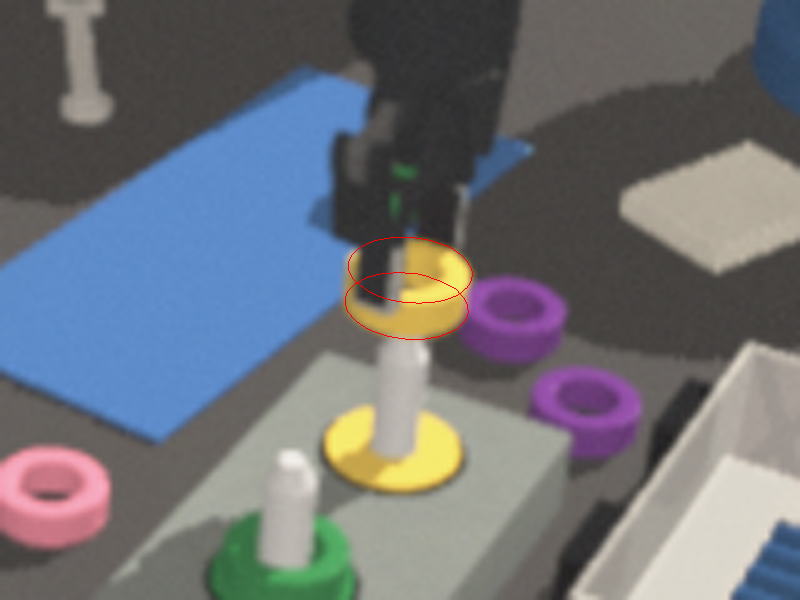

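Emit:
apply_moves --pt "-0.08 -0.04 0 0" --pt "0 0 0.4 0" --pt "0 0 0.5 0" --pt "0 0 0.5 0" --pt "0 0 0.5 0"

```text
clock: 16.48
eef_pos: [0.6635, 0.0374, 0.1289]
tool_rot: [-0.001, 1.0, -0.0, -0.001]
ft_force: [0.1, 0.3, -0.7]
grip_width: 0.0542
grasp_force: 64.1
```

Emit:
apply_moves --pt "0 0 0.5 0" --pt "0 0 0.5 0" --pt "0 0 0.5 0" --pt "0 0 0.5 0" --pt "0 0 0.1 0"

```text
clock: 16.9
eef_pos: [0.6632, 0.0373, 0.0865]
tool_rot: [-0.001, 1.0, -0.0, -0.001]
ft_force: [-0.9, -0.4, 0.8]
grip_width: 0.0538
grasp_force: 64.3
```

Emit:
apply_moves --pt "0 0 0 0" --pt "0 0 0 0" --pt "0 0 0 0" --pt "0 0 0 0" --pt "0 0 0 0" --claw 0

```text
clock: 17.32
eef_pos: [0.6646, 0.0373, 0.0895]
tool_rot: [-0.001, 1.0, 0.0, 0.001]
ft_force: [0.0, -1.2, -0.8]
grip_width: 0.0855
grasp_force: 0.0
```

Emit:
apply_moves --pt "0 0 -0.3 0" --pt "0 0 -0.9 0" --pt "0 0 -0.9 0" --pt "0 0 -0.9 0" --pt "0 0 -0.9 0"

```text
clock: 17.73
eef_pos: [0.6642, 0.0373, 0.1683]
tool_rot: [-0.001, 1.0, 0.0, 0.0]
ft_force: [-0.1, 1.0, 0.2]
grip_width: 0.0852
grasp_force: 0.0
```

Run:
```python
from h import *
for r in cores(cam("top")):print(r)
for r in cores(cam("scene")):print(r)
```

```text
('y', 421.6033935546875, 233.65255737304688, 948.0, array([ 0.5596, -0.2988,  0.022 ]))
('g', 161.02186584472656, 248.29087829589844, 438.5, array([0.5127, 0.3222, 0.022 ]))
('g', 332.10137939453125, 184.5026397705078, 596.5, array([ 0.6774, -0.0818,  0.022 ]))
('y', 262.4471435546875, 310.1917724609375, 646.0, array([ 0.5347, -0.2696,  0.022 ]))
('y', 380.9810791015625, 248.91244506835938, 306.5, array([0.6417, 0.0845, 0.022 ]))
('g', 359.1852722167969, 275.2170715332031, 347.0, array([ 0.6489, -0.0414,  0.022 ]))
```

Emit:
apply_moves --pt "0.505 0.95 0.13 0" --pt "0.505 0.95 0.13 0" --pt "0.505 0.95 0.13 0" --pt "0.505 0.95 0.13 0" --pt "0.505 0.95 0.13 0"

```text
clock: 18.25
eef_pos: [0.6126, 0.1329, 0.1529]
tool_rot: [-0.0, 1.0, -0.0, -0.001]
ft_force: [0.0, 0.3, 0.6]
grip_width: 0.0858
grasp_force: 0.0
```

Emit:
apply_moves --pt "0.505 0.95 0.13 0" --pt "0.505 0.95 0.13 0" --pt "0.505 0.95 0.13 0" --pt "0.505 0.95 0.13 0" --pt "0.505 0.95 0.13 0"

```text
clock: 18.67
eef_pos: [0.5619, 0.2279, 0.1399]
tool_rot: [-0.001, 1.0, -0.0, -0.0]
ft_force: [0.1, 0.6, -0.1]
grip_width: 0.0856
grasp_force: 0.0
```

Emit:
apply_moves --pt "0.505 0.95 0.13 0" --pt "0.505 0.95 0.13 0" --pt "0.505 0.95 0.13 0" --pt "0.505 0.95 0.13 0" --pt "0.505 0.95 0.13 0"

```text
clock: 19.08
eef_pos: [0.5114, 0.3228, 0.1269]
tool_rot: [-0.001, 1.0, -0.0, -0.0]
ft_force: [1.2, -0.3, 0.5]
grip_width: 0.0853
grasp_force: 0.0
```

Emit:
apply_moves --pt "0 0 0 0" --pt "0 0 0.7 0" --pt "0 0 0.9 0" --pt "0 0 0.9 0" --pt "0 0 0.8 0"

```text
clock: 19.5
eef_pos: [0.512, 0.3215, 0.0604]
tool_rot: [-0.0, 1.0, -0.0, -0.0]
ft_force: [-0.5, -0.8, 0.1]
grip_width: 0.0857
grasp_force: 0.0
```

Emit:
apply_moves --pt "0 0 0.7 0" --pt "0 0 0.4 0" --pt "0 0 0 0" --pt "0 0 0 0" --pt "0 0 0 0"

```text
clock: 19.92
eef_pos: [0.5131, 0.3224, 0.0406]
tool_rot: [-0.0, 1.0, 0.0, 0.001]
ft_force: [-0.9, 0.7, 0.1]
grip_width: 0.0856
grasp_force: 0.0
```

Emit:
apply_moves --pt "0 0 0.2 0" --pt "0 0 0 0" --pt "0 0 0 0" --pt "0 0 0 0" --pt "0 0 0 0" --claw 1

```text
clock: 20.33
eef_pos: [0.5129, 0.3228, 0.0372]
tool_rot: [-0.001, 1.0, 0.001, 0.001]
ft_force: [-1.4, -0.5, 5.3]
grip_width: 0.0546
grasp_force: 62.1
```

Emit:
apply_moves --pt "0 0 -0.6 0" --pt "0 0 -1 0" --pt "0 0 -1 0" --pt "0 0 -1 0" --pt "0 0 -1 0"

```text
clock: 20.75
eef_pos: [0.512, 0.3219, 0.1283]
tool_rot: [-0.001, 1.0, -0.0, -0.0]
ft_force: [0.3, 0.1, -2.3]
grip_width: 0.0543
grasp_force: 63.5
```

Emit:
apply_moves --pt "-0.312 -0.806 -0.1 0" --pt "-0.312 -0.806 -0.1 0" --pt "-0.312 -0.806 -0.1 0" --pt "-0.312 -0.806 -0.1 0" --pt "-0.312 -0.806 -0.1 0"

```text
clock: 21.17
eef_pos: [0.5436, 0.2408, 0.1377]
tool_rot: [-0.001, 1.0, -0.0, -0.0]
ft_force: [-0.6, 0.1, -0.8]
grip_width: 0.0548
grasp_force: 63.5
```

Emit:
apply_moves --pt "-0.312 -0.806 -0.1 0" --pt "-0.312 -0.806 -0.1 0" --pt "-0.312 -0.806 -0.1 0" --pt "-0.312 -0.806 -0.1 0" --pt "-0.312 -0.806 -0.1 0"

```text
clock: 21.58
eef_pos: [0.5749, 0.1601, 0.1475]
tool_rot: [-0.001, 1.0, -0.0, -0.0]
ft_force: [1.0, 0.1, -1.1]
grip_width: 0.054
grasp_force: 63.5
```

Emit:
apply_moves --pt "-0.312 -0.806 -0.1 0" --pt "-0.312 -0.806 -0.1 0" --pt "-0.312 -0.806 -0.1 0" --pt "-0.312 -0.806 -0.1 0" --pt "-0.312 -0.806 -0.1 0"

```text
clock: 22.0
eef_pos: [0.6061, 0.0795, 0.1575]
tool_rot: [-0.001, 1.0, -0.0, -0.0]
ft_force: [0.4, 0.0, -2.0]
grip_width: 0.0542
grasp_force: 63.5
```

Emit:
apply_moves --pt "-0.312 -0.806 -0.1 0" --pt "-0.312 -0.806 -0.1 0" --pt "-0.312 -0.806 -0.1 0" --pt "-0.312 -0.806 -0.1 0" --pt "-0.312 -0.806 -0.1 0"

```text
clock: 22.42
eef_pos: [0.6374, -0.0009, 0.1674]
tool_rot: [-0.001, 1.0, -0.0, -0.0]
ft_force: [0.5, 0.3, -0.8]
grip_width: 0.0543
grasp_force: 63.5
```

Emit:
apply_moves --pt "-0.312 -0.806 0 0" --pt "-0.312 -0.806 0 0" --pt "-0.312 -0.806 0 0" --pt "-0.312 -0.806 0 0" --pt "-0.312 -0.806 0 0"

```text
clock: 22.83
eef_pos: [0.6688, -0.0817, 0.1673]
tool_rot: [-0.001, 1.0, -0.0, -0.0]
ft_force: [-0.3, 0.6, -1.4]
grip_width: 0.0541
grasp_force: 63.5
```

Emit:
apply_moves --pt "0 0 0 0" --pt "0 0 0 0" --pt "0 0 0 0" --pt "0 0 0 0" --pt "0 0 0 0"

```text
clock: 23.25
eef_pos: [0.6686, -0.0797, 0.1677]
tool_rot: [-0.001, 1.0, 0.0, -0.0]
ft_force: [0.5, -0.2, -1.2]
grip_width: 0.0543
grasp_force: 63.5
```

```bash
python3 look.py pics/s5.png 0.0310
```

```text
{'eef_pos': [0.6686, -0.0797, 0.1677], 'tool_rot': [-0.0012, 1.0, 0.0001, -0.0002], 'ft_force': [0.4694, -0.2289, -1.1927], 'ft_torque': [0.0315, 0.0274, 0.0382], 'grasp_force': 63.5294, 'grip_width': 0.0543}
```

View pics/s5.png

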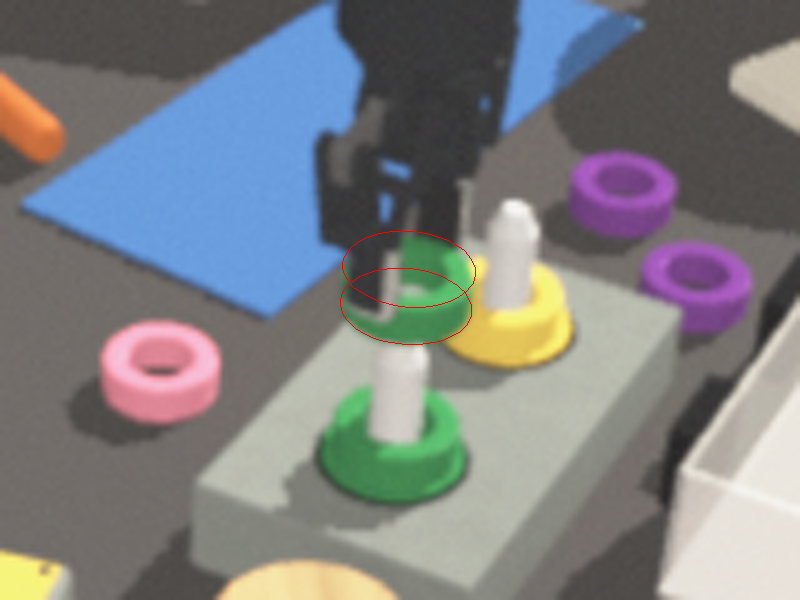

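Emit:
apply_moves --pt "0 -0.06 0 0" --pt "0 0 0.4 0" --pt "0 0 0.5 0" --pt "0 0 0.5 0" --pt "0 0 0.5 0"

```text
clock: 23.72
eef_pos: [0.6682, -0.0818, 0.1279]
tool_rot: [-0.001, 1.0, 0.0, -0.001]
ft_force: [0.0, -0.3, -1.4]
grip_width: 0.0542
grasp_force: 63.5
```

Emit:
apply_moves --pt "0 0 0.5 0" --pt "0 0 0.4 0" --pt "0 0 0.15 0" --pt "0 0 0 0" --pt "0 0 0 0"

```text
clock: 24.13
eef_pos: [0.6688, -0.0819, 0.1084]
tool_rot: [-0.001, 1.0, -0.0, -0.0]
ft_force: [-0.6, -0.1, -1.4]
grip_width: 0.0543
grasp_force: 63.5
```

Emit:
apply_moves --pt "0 0 0 0" --pt "0 0 0 0" --pt "0 0 0 0" --pt "0 0 0 0" --pt "0 0 0 0" --claw 0

```text
clock: 24.55
eef_pos: [0.669, -0.0819, 0.109]
tool_rot: [-0.001, 1.0, -0.0, 0.0]
ft_force: [0.0, -0.2, 0.7]
grip_width: 0.0853
grasp_force: 0.0
```

Emit:
apply_moves --pt "0 0 -0.3 0" --pt "0 0 -0.9 0" --pt "0 0 -0.9 0" --pt "0 0 -0.9 0" --pt "0 0 -0.9 0"

```text
clock: 24.97
eef_pos: [0.6688, -0.0819, 0.1881]
tool_rot: [-0.001, 1.0, -0.0, 0.0]
ft_force: [0.0, -0.2, 0.0]
grip_width: 0.0855
grasp_force: 0.0
```

Emit:
apply_moves --pt "0 0 0 0" --pt "0 0 0 0" --pt "0 0 0 0" --pt "0 0 0 0" --pt "0 0 0 0"

```text
clock: 25.38
eef_pos: [0.668, -0.0818, 0.185]
tool_rot: [-0.001, 1.0, 0.0, -0.001]
ft_force: [-0.6, 0.6, -0.3]
grip_width: 0.0854
grasp_force: 0.0
```

Run:
```python
from h import *
c=cam("scene");t=cam("top")
a=cv2.resize(c["image"][215:305,330:410],(500,560));b=cv2.resize(c["image"][285:325,240:290],(300,240),interpolation=cv2.INTER_CUBIC)
im=np.zeros((560,800,3),np.uint8);im[:,:500]=a;im[:240,500:]=b
im[250:550,500:]=cv2.resize(t["image"][210:250,402:442],(300,300),interpolation=cv2.INTER_CUBIC)
cv2.imwrite("pics/s6.png",im);print(np.round(bot.get_obs()["eef_pos"],4))
```

```text
[ 0.6682 -0.0818  0.1854]
```

View pics/s6.png

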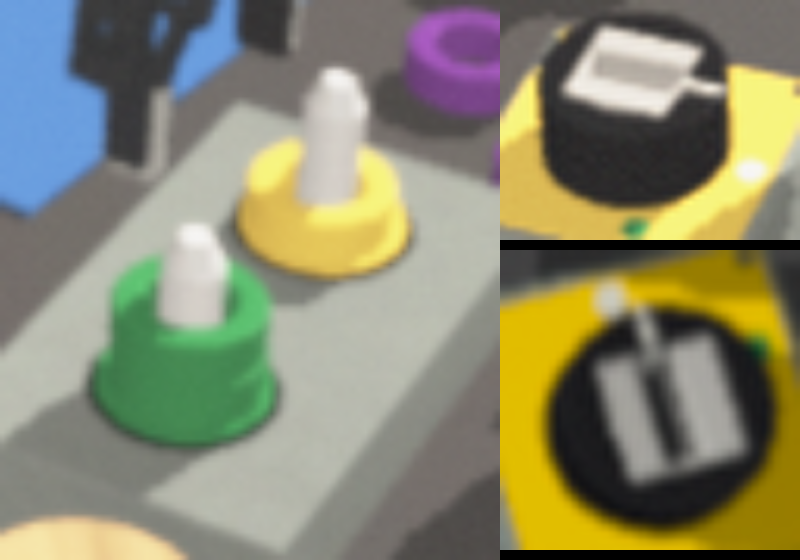

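Run:
```python
from h import *
t,s=cam("top"),cam("scene")
def q(c,P,sc,o):
    W=toplane(c,(np.array(P,float)+.5)/sc-.5+o,.087)[:,:2];ce=W.mean(0)
    e=W-np.roll(W,-1,0);print(ce.round(4),[(round(np.hypot(*v),4),round(np.degrees(np.arctan2(v[1],v[0]))%90,1)) for v in e])
q(t,[(97,112),(212,82),(247,200),(132,235)],7.5,[402,210])
q(s,[(103,25),(204,45),(163,116),(62,92)],6,[240,285])
```

```text
[ 0.5549 -0.2931] [(np.float64(0.0369), np.float64(15.8)), (np.float64(0.038), np.float64(15.4)), (np.float64(0.0372), np.float64(18.1)), (np.float64(0.0395), np.float64(15.0))]
[ 0.5529 -0.2909] [(np.float64(0.0376), np.float64(18.0)), (np.float64(0.0391), np.float64(16.2)), (np.float64(0.0374), np.float64(15.5)), (np.float64(0.0375), np.float64(16.6))]
```

Emit:
apply_moves --pt "0.803 -0.197 0 0" --pt "0.803 -0.197 0 0" --pt "0.803 -0.197 0 0" --pt "0.803 -0.197 0 0" --pt "0.803 -0.197 0 0"

```text
clock: 26.0
eef_pos: [0.5877, -0.1017, 0.1865]
tool_rot: [-0.001, 1.0, 0.0, -0.0]
ft_force: [0.3, 0.1, -0.4]
grip_width: 0.0858
grasp_force: 0.0
```

Emit:
apply_moves --pt "0.803 -0.197 0 0" --pt "0.803 -0.197 0 0" --pt "0.803 -0.197 0 0" --pt "0.803 -0.197 0 0" --pt "0.803 -0.197 0 0"

```text
clock: 26.42
eef_pos: [0.5074, -0.1216, 0.1867]
tool_rot: [-0.001, 1.0, -0.0, 0.0]
ft_force: [0.2, -0.2, -0.5]
grip_width: 0.085
grasp_force: 0.0
```

Emit:
apply_moves --pt "0.803 -0.197 0 0" --pt "0.803 -0.197 0 0" --pt "0.803 -0.197 0 0" --pt "0.803 -0.197 0 0" --pt "0.803 -0.197 0 0"

```text
clock: 26.83
eef_pos: [0.4271, -0.1414, 0.1867]
tool_rot: [-0.001, 1.0, -0.0, 0.0]
ft_force: [0.6, 0.4, 1.1]
grip_width: 0.0856
grasp_force: 0.0
```

Emit:
apply_moves --pt "0 0 0 -0.083" --pt "0 0 0 -0.083" --pt "0 0 0 -0.083" --pt "0 0 0 -0.083" --pt "0 0 0 -0.083"

```text
clock: 27.25
eef_pos: [0.4279, -0.1413, 0.1868]
tool_rot: [-0.218, 0.976, -0.0, 0.0]
ft_force: [-0.4, -0.4, 0.1]
grip_width: 0.0854
grasp_force: 0.0
```

Emit:
apply_moves --pt "0 0 0 0" --pt "0 0 0 0" --pt "0 0 0 0" --pt "0 0 0 0" --pt "0 0 0 0"

```text
clock: 27.67
eef_pos: [0.428, -0.1412, 0.1867]
tool_rot: [-0.216, 0.976, 0.0, 0.0]
ft_force: [-0.6, -0.8, -0.1]
grip_width: 0.0853
grasp_force: 0.0
```

```bash
cat > st.py <<'E'
from h import *
o=bot.get_obs();q=o["tool_rot"];print(round(o["clock"],2),np.round(o["eef_pos"],4),"yaw",np.round(2*np.degrees(np.arctan2(q[1],q[0]))%360,2),"F",np.round(o["ft_force"],1),"T",np.round(o["ft_torque"],2),round(o["grip_width"],4))
E
python3 st.py
```

```text
27.67 [ 0.428  -0.1412  0.1867] yaw 204.92 F [-0.6 -0.8 -0.1] T [-0.02  0.02 -0.03] 0.0853
```

Emit:
apply_moves --pt "0 0 0.8 0" --pt "0 0 0.8 0" --pt "0 0 0.8 0" --pt "0 0 0.8 0" --pt "0 0 0.8 0"

```text
clock: 28.08
eef_pos: [0.428, -0.1412, 0.1061]
tool_rot: [-0.216, 0.976, -0.0, 0.0]
ft_force: [-1.2, 0.3, 0.7]
grip_width: 0.0852
grasp_force: 0.0
```

Emit:
apply_moves --pt "0 0 0.6 0" --pt "0 0 0.2 0" --pt "0 0 0 0" --pt "0 0 0 0" --pt "0 0 0 0"

```text
clock: 28.5
eef_pos: [0.4287, -0.1414, 0.0915]
tool_rot: [-0.216, 0.976, -0.0, 0.001]
ft_force: [-0.4, 0.1, -0.0]
grip_width: 0.0853
grasp_force: 0.0
```

Emit:
apply_moves --pt "0 0 0 0" --pt "0 0 0 0" --pt "0 0 0 0" --pt "0 0 0 0" --pt "0 0 0 0" --claw 1

```text
clock: 28.92
eef_pos: [0.428, -0.1413, 0.0909]
tool_rot: [-0.216, 0.976, -0.0, 0.0]
ft_force: [0.2, 0.4, 0.8]
grip_width: 0.026
grasp_force: 0.0
```

Emit:
apply_moves --pt "0 0 0 0" --pt "0 0 0 0" --pt "0 0 0 0" --pt "0 0 0 0" --pt "0 0 0 0"

```text
clock: 29.33
eef_pos: [0.428, -0.1412, 0.0908]
tool_rot: [-0.216, 0.976, 0.0, 0.0]
ft_force: [-0.3, 1.3, 1.5]
grip_width: 0.0154
grasp_force: 60.1
```

```bash
python3 st.py
```

```text
29.33 [ 0.428  -0.1412  0.0908] yaw 204.97 F [-0.3  1.3  1.5] T [0.16 0.09 0.05] 0.0154
```

Emit:
apply_moves --pt "0 0 -0.3 0" --pt "0 0 -0.6 0" --pt "0 0 -0.6 0" --pt "0 0 -0.7 0" --pt "0 0 -0.8 0"

```text
clock: 29.75
eef_pos: [0.4274, -0.1411, 0.151]
tool_rot: [-0.216, 0.976, 0.0, -0.001]
ft_force: [0.3, 1.3, -1.0]
grip_width: 0.0154
grasp_force: 59.6
```

Emit:
apply_moves --pt "0 0 -0.9 0" --pt "0 0 -0.8 0" --pt "0 0 0 0" --pt "0 0 0 0" --pt "0 0 0 0"

```text
clock: 30.17
eef_pos: [0.4274, -0.1411, 0.184]
tool_rot: [-0.216, 0.976, 0.0, -0.001]
ft_force: [-0.2, 0.5, -0.7]
grip_width: 0.0154
grasp_force: 59.7
```

Emit:
apply_moves --pt "0 0 0 0.0288" --pt "0 0 0 0.0288" --pt "0 0 0 0.0288" --pt "0 0 0 0.0288" --pt "0 0 0 0.0288"

```text
clock: 30.58
eef_pos: [0.427, -0.1409, 0.1831]
tool_rot: [-0.141, 0.99, 0.001, -0.001]
ft_force: [0.2, -0.4, -0.2]
grip_width: 0.0147
grasp_force: 59.7
```

Emit:
apply_moves --pt "-0.397 -0.903 0 0" --pt "-0.397 -0.903 0 0" --pt "-0.397 -0.903 0 0" --pt "-0.397 -0.903 0 0" --pt "-0.397 -0.903 0 0"

```text
clock: 31.0
eef_pos: [0.491, -0.217, 0.1829]
tool_rot: [-0.142, 0.99, 0.001, -0.001]
ft_force: [0.9, 0.3, -1.0]
grip_width: 0.015
grasp_force: 59.7
```

Emit:
apply_moves --pt "-0.397 -0.903 0 0" --pt "-0.397 -0.903 0 0" --pt "-0.397 -0.903 0 0" --pt "-0.397 -0.903 0 0" --pt "-0.397 -0.903 0 0"

```text
clock: 31.42
eef_pos: [0.5546, -0.2926, 0.1825]
tool_rot: [-0.142, 0.99, 0.001, -0.001]
ft_force: [-0.4, 0.2, -1.1]
grip_width: 0.0153
grasp_force: 59.7
```

Emit:
apply_moves --pt "0 0 0 0" --pt "0 0 0 0" --pt "0 0 0 0" --pt "0 0 0 0" --pt "0 0 0 0"

```text
clock: 31.83
eef_pos: [0.5543, -0.2915, 0.1845]
tool_rot: [-0.142, 0.99, 0.0, -0.0]
ft_force: [-0.3, 0.2, -0.4]
grip_width: 0.0151
grasp_force: 59.8
```

```bash
python3 st.py
python3 - <<'E'
from h import *
c=cam("scene");o=bot.get_obs();x,y,z=o["eef_pos"];q=o["tool_rot"];a=2*np.arctan2(q[1],q[0])
b=lambda dx,dy,zz,x=x,y=y,a=a:[x+dx*np.cos(a)-dy*np.sin(a),y+dx*np.sin(a)+dy*np.cos(a),zz]
zo=z-.0768;R=lambda w,h,zz,**k:[b(i*w/2,j*h/2,zz,**k) for i,j in((1,1),(1,-1),(-1,-1),(-1,1))]
im=cv2.resize(c["image"][220:340,200:360],(800,600),interpolation=cv2.INTER_CUBIC)
for P,col in((R(.03,.01,zo),(255,0,0)),(R(.048,.022,zo+.026),(255,0,0)),(R(.032,.012,.087),(0,255,0))):
    p=(proj(c,P)-[200,220]+.5)*5;cv2.polylines(im,[np.round(p).astype(int)],True,col,1)
cv2.imwrite("pics/s7.png",im)
E
```

```text
31.83 [ 0.5543 -0.2915  0.1845] yaw 196.35 F [-0.3  0.2 -0.4] T [ 0.04 -0.03  0.02] 0.0151
```

View pics/s7.png

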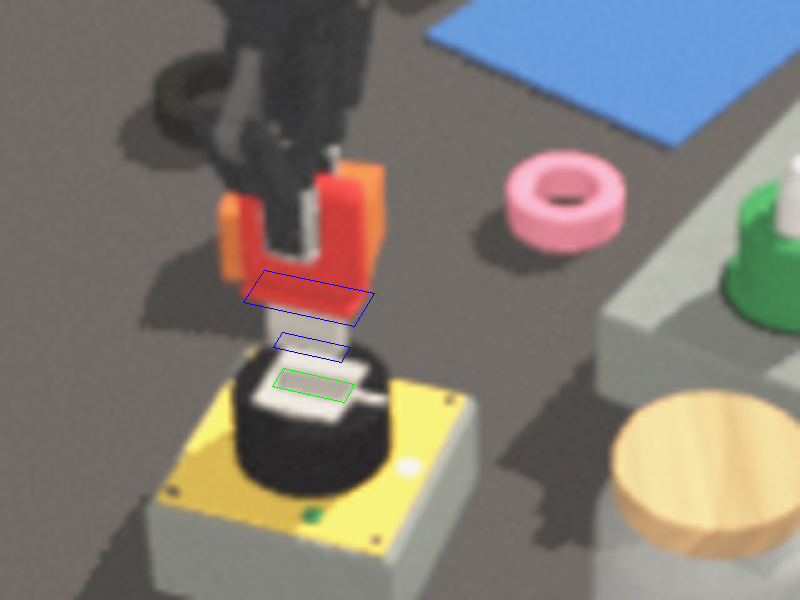

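Emit:
apply_moves --pt "0 -0.03 0.3 0" --pt "0 0 0.3 0" --pt "0 0 0.3 0" --pt "0 0 0.1 0" --pt "0 0 0.1 0"

```text
clock: 32.3
eef_pos: [0.5546, -0.2925, 0.1617]
tool_rot: [-0.142, 0.99, 0.0, -0.001]
ft_force: [0.1, -0.3, -1.2]
grip_width: 0.0153
grasp_force: 59.8
```

Emit:
apply_moves --pt "0 0 0.1 0" --pt "0 0 0.1 0" --pt "0 0 0.1 0" --pt "0 0 0.1 0" --pt "0 0 0 0"

```text
clock: 32.72
eef_pos: [0.5549, -0.2927, 0.1542]
tool_rot: [-0.142, 0.99, 0.0, -0.0]
ft_force: [-0.3, 0.5, -0.5]
grip_width: 0.0151
grasp_force: 59.8
```

```bash
python3 st.py
```

```text
32.72 [ 0.5549 -0.2927  0.1542] yaw 196.32 F [-0.3  0.5 -0.5] T [-0.04  0.03  0.  ] 0.0151
```

Emit:
apply_moves --pt "0 0 0.15 0" --pt "0 0 0.15 0" --pt "0 0 0.15 0" --pt "0 0 0.15 0" --pt "0 0 0.15 0"

```text
clock: 33.13
eef_pos: [0.555, -0.2928, 0.1393]
tool_rot: [-0.142, 0.99, 0.0, -0.0]
ft_force: [-0.1, 0.0, -0.1]
grip_width: 0.0149
grasp_force: 59.7
```

Emit:
apply_moves --pt "0 0 0.05 0" --pt "0 0 0.05 0" --pt "0 0 0.05 0" --pt "0 0 0 0" --pt "0 0 0 0"

```text
clock: 33.55
eef_pos: [0.5548, -0.2927, 0.1378]
tool_rot: [-0.142, 0.99, -0.0, 0.0]
ft_force: [-3.4, 2.9, 5.6]
grip_width: 0.0152
grasp_force: 60.5
```

```bash
python3 st.py
```

```text
33.55 [ 0.5548 -0.2927  0.1378] yaw 196.32 F [-3.4  2.9  5.6] T [0.49 0.72 0.06] 0.0152
```

Emit:
apply_moves --pt "0 0 0 0.1" --pt "0 0 0 0.1" --pt "0 0 0 0.1" --pt "0 0 0 0.1" --pt "0 0 0 0.1"

```text
clock: 33.97
eef_pos: [0.555, -0.2922, 0.1378]
tool_rot: [0.121, 0.993, 0.0, 0.0]
ft_force: [-3.5, 3.6, 5.9]
grip_width: 0.0151
grasp_force: 60.7
```

Emit:
apply_moves --pt "0 0 0 0.1" --pt "0 0 0 0.1" --pt "0 0 0 0.1" --pt "0 0 0 0.1" --pt "0 0 0 0.1"

```text
clock: 34.38
eef_pos: [0.555, -0.2922, 0.1378]
tool_rot: [0.374, 0.927, 0.0, 0.0]
ft_force: [-2.2, 3.4, 6.1]
grip_width: 0.0154
grasp_force: 60.7
```

Emit:
apply_moves --pt "0 0 0 0.05" --pt "0 0 0 0.05" --pt "0 0 0 0.04" --pt "0 0 0 0.02" --pt "0 0 0 0"

```text
clock: 34.8
eef_pos: [0.5549, -0.2922, 0.1378]
tool_rot: [0.449, 0.894, 0.0, -0.0]
ft_force: [-3.3, 3.7, 5.2]
grip_width: 0.0155
grasp_force: 60.7
```

```bash
python3 st.py
```

```text
34.8 [ 0.5549 -0.2922  0.1378] yaw 126.7 F [-3.3  3.7  5.2] T [ 0.57  0.69 -0.01] 0.0155
```

Emit:
apply_moves --pt "0 0 0 0.02" --pt "0 0 0 0.02" --pt "0 0 0 0.01" --pt "0 0 0 0" --pt "0 0 0 0"

```text
clock: 35.22
eef_pos: [0.5549, -0.2922, 0.1378]
tool_rot: [0.471, 0.882, 0.0, -0.0]
ft_force: [-2.6, 2.7, 5.8]
grip_width: 0.0151
grasp_force: 60.7
```

```bash
python3 st.py
```

```text
35.22 [ 0.5549 -0.2922  0.1378] yaw 123.74 F [-2.6  2.7  5.8] T [0.58 0.74 0.03] 0.0151
```

Emit:
apply_moves --pt "0 0 0 0.02" --pt "0 0 0 0.02" --pt "0 0 0 0.01" --pt "0 0 0 0" --pt "0 0 0 0"

```text
clock: 35.63
eef_pos: [0.5549, -0.2921, 0.1378]
tool_rot: [0.493, 0.87, 0.0, -0.0]
ft_force: [-3.8, 2.2, 6.4]
grip_width: 0.0154
grasp_force: 61.8
```

```bash
python3 st.py
```

```text
35.63 [ 0.5549 -0.2921  0.1378] yaw 120.91 F [-3.8  2.2  6.4] T [0.54 0.81 0.94] 0.0154
```

Emit:
apply_moves --pt "0 0 0 0" --pt "0 0 0 0" --pt "0 0 0 0" --pt "0 0 0 0" --pt "0 0 0 0"

```text
clock: 36.05
eef_pos: [0.5549, -0.2921, 0.1378]
tool_rot: [0.493, 0.87, 0.0, -0.0]
ft_force: [-3.7, 3.3, 6.5]
grip_width: 0.015
grasp_force: 61.8
```

Emit:
apply_moves --pt "0 0 0 0" --pt "0 0 0 0" --pt "0 0 0 0" --pt "0 0 0 0" --pt "0 0 0 0"

```text
clock: 36.47
eef_pos: [0.5549, -0.2921, 0.1378]
tool_rot: [0.493, 0.87, 0.0, -0.0]
ft_force: [-2.5, 1.8, 4.7]
grip_width: 0.0151
grasp_force: 61.8
```

Emit:
apply_moves --pt "0 0 0 0" --pt "0 0 0 0" --pt "0 0 0 0" --pt "0 0 0 0" --pt "0 0 0 0"

```text
clock: 36.88
eef_pos: [0.5549, -0.2921, 0.1378]
tool_rot: [0.493, 0.87, 0.0, -0.0]
ft_force: [-2.1, 1.9, 6.2]
grip_width: 0.0151
grasp_force: 61.8
```

Emit:
apply_moves --pt "0 0 0 0" --pt "0 0 0 0" --pt "0 0 0 0" --pt "0 0 0 0" --pt "0 0 0 0"

```text
clock: 37.3
eef_pos: [0.5549, -0.2921, 0.1378]
tool_rot: [0.493, 0.87, 0.0, -0.0]
ft_force: [-3.1, 2.3, 5.9]
grip_width: 0.015
grasp_force: 61.8
```

Emit:
apply_moves --pt "0 0 0 0" --pt "0 0 0 0" --pt "0 0 0 0" --pt "0 0 0 0" --pt "0 0 0 0"

```text
clock: 37.72
eef_pos: [0.5549, -0.2921, 0.1378]
tool_rot: [0.493, 0.87, 0.0, -0.0]
ft_force: [-3.8, 2.1, 5.3]
grip_width: 0.015
grasp_force: 61.8
```

Emit:
apply_moves --pt "0 0 0 0" --pt "0 0 0 0" --pt "0 0 0 0" --pt "0 0 0 0" --pt "0 0 0 0"

```text
clock: 38.13
eef_pos: [0.5549, -0.2921, 0.1378]
tool_rot: [0.493, 0.87, 0.0, -0.0]
ft_force: [-3.8, 2.6, 5.7]
grip_width: 0.0148
grasp_force: 61.8
```

Emit:
apply_moves --pt "0 0 0 0" --pt "0 0 0 0" --pt "0 0 0 0" --pt "0 0 0 0" --pt "0 0 0 0"

```text
clock: 38.55
eef_pos: [0.5549, -0.2921, 0.1377]
tool_rot: [0.493, 0.87, 0.0, -0.0]
ft_force: [-3.4, 2.1, 5.6]
grip_width: 0.0155
grasp_force: 61.8
```

Emit:
apply_moves --pt "0 0 0 0" --pt "0 0 0 0" --pt "0 0 0 0" --pt "0 0 0 0" --pt "0 0 0 0"

```text
clock: 38.97
eef_pos: [0.5549, -0.2921, 0.1378]
tool_rot: [0.493, 0.87, 0.0, -0.0]
ft_force: [-3.8, 2.1, 6.2]
grip_width: 0.0151
grasp_force: 61.8
```

Emit:
apply_moves --pt "0 0 0 0" --pt "0 0 0 0" --pt "0 0 0 0" --pt "0 0 0 0" --pt "0 0 0 0"

```text
clock: 39.38
eef_pos: [0.5549, -0.2921, 0.1378]
tool_rot: [0.493, 0.87, 0.0, -0.0]
ft_force: [-4.0, 3.1, 5.3]
grip_width: 0.0152
grasp_force: 61.8
```

```bash
python3 st.py;python3 - <<'E'
from h import *
c=cam("scene");t=cam("top")
cv2.imwrite("pics/s8.png",np.hstack([cv2.resize(c["image"][280:330,235:285],(400,400),interpolation=cv2.INTER_CUBIC),cv2.resize(t["image"][200:270,385:455],(400,400),interpolation=cv2.INTER_CUBIC)]))
E
```

```text
39.38 [ 0.5549 -0.2921  0.1378] yaw 120.91 F [-4.   3.1  5.3] T [0.52 0.81 0.96] 0.0152
```

View pics/s8.png

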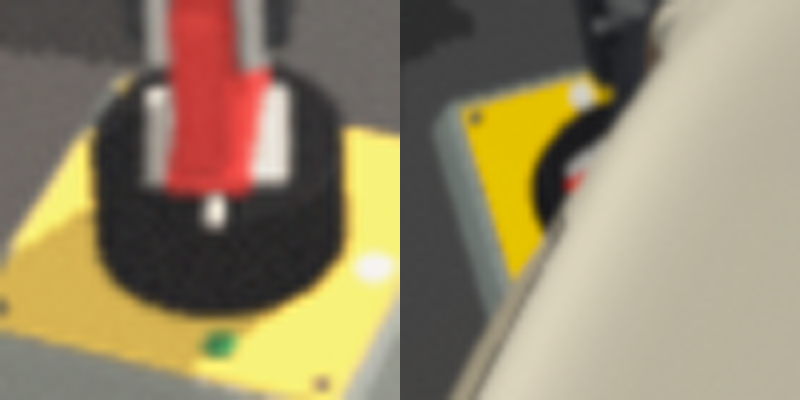

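Emit:
apply_moves --pt "0 0 0 -0.1" --pt "0 0 0 -0.1" --pt "0 0 0 -0.1" --pt "0 0 0 -0.1" --pt "0 0 0 -0.1"

```text
clock: 39.9
eef_pos: [0.5554, -0.2927, 0.1378]
tool_rot: [0.25, 0.968, 0.0, 0.001]
ft_force: [-2.2, 1.6, 5.3]
grip_width: 0.0154
grasp_force: 60.5
```

Emit:
apply_moves --pt "0 0 0 -0.1" --pt "0 0 0 -0.1" --pt "0 0 0 -0.1" --pt "0 0 0 -0.1" --pt "0 0 0 -0.1"

```text
clock: 40.32
eef_pos: [0.5557, -0.2924, 0.1378]
tool_rot: [-0.009, 1.0, 0.0, 0.001]
ft_force: [-0.2, 3.2, 3.6]
grip_width: 0.0148
grasp_force: 60.4
```

Emit:
apply_moves --pt "0 0 0 -0.1" --pt "0 0 0 -0.1" --pt "0 0 0 -0.05" --pt "0 0 0 0" --pt "0 0 0 0"

```text
clock: 40.73
eef_pos: [0.5558, -0.2922, 0.1378]
tool_rot: [-0.136, 0.991, 0.0, 0.001]
ft_force: [-0.9, 3.5, 6.1]
grip_width: 0.0148
grasp_force: 60.6
```

```bash
python3 st.py
```

```text
40.73 [ 0.5558 -0.2922  0.1378] yaw 195.68 F [-0.9  3.5  6.1] T [0.73 0.17 0.08] 0.0148
```

Emit:
apply_moves --pt "0 0 0 -0.03" --pt "0 0 0 -0.02" --pt "0 0 0 -0.01" --pt "0 0 0 0" --pt "0 0 0 0"

```text
clock: 41.15
eef_pos: [0.5558, -0.2922, 0.1378]
tool_rot: [-0.167, 0.986, 0.0, 0.001]
ft_force: [-1.0, 4.0, 6.0]
grip_width: 0.0154
grasp_force: 60.6
```

```bash
python3 st.py
```

```text
41.15 [ 0.5558 -0.2922  0.1378] yaw 199.26 F [-1.  4.  6.] T [ 0.79  0.22 -0.06] 0.0154
```

Emit:
apply_moves --pt "0 0 0 -0.02" --pt "0 0 0 -0.02" --pt "0 0 0 -0.01" --pt "0 0 0 0" --pt "0 0 0 0"

```text
clock: 41.57
eef_pos: [0.5556, -0.292, 0.1378]
tool_rot: [-0.192, 0.981, 0.001, 0.001]
ft_force: [-1.1, 3.5, 6.2]
grip_width: 0.0151
grasp_force: 61.0
```

```bash
python3 st.py
```

```text
41.57 [ 0.5556 -0.292   0.1378] yaw 202.15 F [-1.1  3.5  6.2] T [ 0.99  0.29 -0.67] 0.0151
```

Emit:
apply_moves --pt "0 0 0 0.03" --pt "0 0 0 0.03" --pt "0 0 0 0.03" --pt "0 0 0 0.005" --pt "0 0 0 0"

```text
clock: 41.98
eef_pos: [0.5559, -0.2926, 0.1377]
tool_rot: [-0.144, 0.99, -0.0, 0.001]
ft_force: [-0.7, 2.9, 5.1]
grip_width: 0.0154
grasp_force: 60.6
```

Emit:
apply_moves --pt "0 0 -0.1 0" --pt "0 0 -0.3 0" --pt "0 0 -0.4 0" --pt "0 0 -0.5 0" --pt "0 0 -0.6 0"

```text
clock: 42.4
eef_pos: [0.5548, -0.2929, 0.1751]
tool_rot: [-0.144, 0.99, 0.0, -0.001]
ft_force: [-0.3, -0.2, -1.1]
grip_width: 0.0151
grasp_force: 59.7
```

Emit:
apply_moves --pt "0 0 -0.5 0" --pt "0 0 -0.1 0" --pt "0 0 0 0" --pt "0 0 0 0" --pt "0 0 0 0"

```text
clock: 42.82
eef_pos: [0.5546, -0.2927, 0.186]
tool_rot: [-0.145, 0.99, 0.0, -0.001]
ft_force: [1.1, -0.4, -0.9]
grip_width: 0.0152
grasp_force: 59.7
```

```bash
python3 st.py;python3 - <<'E'
from h import *
c=cam("scene");o=bot.get_obs();x,y,z=o["eef_pos"];q=o["tool_rot"];a=2*np.arctan2(q[1],q[0])
b=lambda dx,dy,zz,x=x,y=y,a=a:[x+dx*np.cos(a)-dy*np.sin(a),y+dx*np.sin(a)+dy*np.cos(a),zz]
zo=z-.0768;R=lambda w,h,zz,**k:[b(i*w/2,j*h/2,zz,**k) for i,j in((1,1),(1,-1),(-1,-1),(-1,1))]
im=cv2.resize(c["image"][250:340,210:330],(800,600),interpolation=cv2.INTER_CUBIC)
for P,col in((R(.03,.01,zo),(255,0,0)),(R(.048,.022,zo+.026),(255,0,0)),(R(.032,.012,.087),(0,255,0))):
    p=(proj(c,P)-[210,250]+.5)*6.667;cv2.polylines(im,[np.round(p).astype(int)],True,col,1)
cv2.imwrite("pics/s9.png",im)
d=np.array([.428-x,-.1412-y]);print("tool move", d@[np.cos(a),np.sin(a)],d@[np.sin(a),-np.cos(a)])
E
```

```text
42.82 [ 0.5546 -0.2927  0.186 ] yaw 196.62 F [ 1.1 -0.4 -0.9] T [-0.02 -0.   -0.02] 0.0152
tool move 0.07800323687286792 0.18126993776035
```

View pics/s9.png

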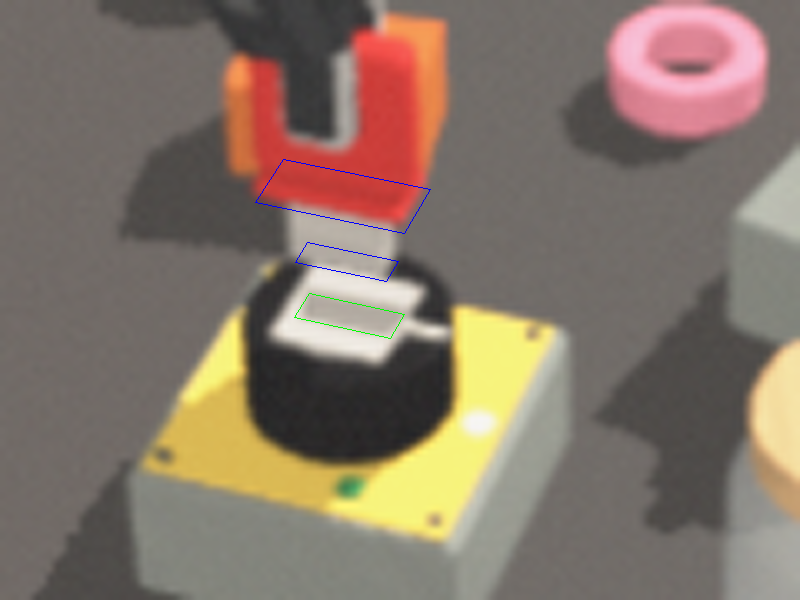

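Emit:
apply_moves --pt "0.39 0.9065 0 0" --pt "0.39 0.9065 0 0" --pt "0.39 0.9065 0 0" --pt "0.39 0.9065 0 0" --pt "0.39 0.9065 0 0"

```text
clock: 43.28
eef_pos: [0.4907, -0.2163, 0.1859]
tool_rot: [-0.144, 0.99, 0.0, -0.001]
ft_force: [0.4, 0.2, -0.6]
grip_width: 0.015
grasp_force: 59.8
```

Emit:
apply_moves --pt "0.39 0.9065 0 0" --pt "0.39 0.9065 0 0" --pt "0.39 0.9065 0 0" --pt "0.39 0.9065 0 0" --pt "0.39 0.9065 0 0"

```text
clock: 43.7
eef_pos: [0.4274, -0.1406, 0.1862]
tool_rot: [-0.145, 0.99, 0.0, -0.0]
ft_force: [-0.8, 0.5, -1.5]
grip_width: 0.0151
grasp_force: 59.8
```

Emit:
apply_moves --pt "0 0 0 -0.0278" --pt "0 0 0 -0.0278" --pt "0 0 0 -0.0278" --pt "0 0 0 -0.0278" --pt "0 0 0 -0.0278"

```text
clock: 44.12
eef_pos: [0.4281, -0.1412, 0.1863]
tool_rot: [-0.217, 0.976, 0.0, -0.0]
ft_force: [-0.2, 0.3, -1.1]
grip_width: 0.0152
grasp_force: 59.7
```

Emit:
apply_moves --pt "0 0 0.6 0" --pt "0 0 0.8 0" --pt "0 0 0.8 0" --pt "0 0 0.6 0" --pt "0 0 0 0"

```text
clock: 44.53
eef_pos: [0.4262, -0.1406, 0.128]
tool_rot: [-0.216, 0.976, 0.002, -0.003]
ft_force: [-1.1, -1.1, -1.4]
grip_width: 0.0149
grasp_force: 59.7
```

Emit:
apply_moves --pt "0 0 0 0" --pt "0 0 0 0" --pt "0 0 0 0" --pt "0 0 0 0" --pt "0 0 0 0"

```text
clock: 44.95
eef_pos: [0.429, -0.1416, 0.1314]
tool_rot: [-0.216, 0.976, -0.0, 0.001]
ft_force: [-0.1, 0.6, -0.3]
grip_width: 0.0153
grasp_force: 59.7
```

```bash
python3 st.py
```

```text
44.95 [ 0.429  -0.1416  0.1314] yaw 204.96 F [-0.1  0.6 -0.3] T [0.01 0.04 0.05] 0.0153
```

Emit:
apply_moves --pt "0 0 0.15 0" --pt "0 0 0.15 0" --pt "0 0 0.15 0" --pt "0 0 0.15 0" --pt "0 0 0.15 0"

```text
clock: 45.37
eef_pos: [0.4283, -0.1412, 0.1153]
tool_rot: [-0.216, 0.976, 0.0, -0.0]
ft_force: [-0.8, 0.3, 0.3]
grip_width: 0.0151
grasp_force: 59.8
```

Emit:
apply_moves --pt "0 0 0.15 0" --pt "0 0 0.15 0" --pt "0 0 0.15 0" --pt "0 0 0 0" --pt "0 0 0 0"

```text
clock: 45.78
eef_pos: [0.4281, -0.1412, 0.1063]
tool_rot: [-0.216, 0.976, 0.0, -0.0]
ft_force: [-0.6, 0.7, -0.9]
grip_width: 0.0153
grasp_force: 59.7
```

```bash
python3 st.py
```

```text
45.78 [ 0.4281 -0.1412  0.1063] yaw 204.97 F [-0.6  0.7 -0.9] T [0.26 0.15 0.01] 0.0153
```

In the slot, about 10 mm deep; push home.

Emit:
apply_moves --pt "0 0 0.15 0" --pt "0 0 0.15 0" --pt "0 0 0.15 0" --pt "0 0 0.15 0" --pt "0 0 0.1 0"

```text
clock: 46.2
eef_pos: [0.4283, -0.1412, 0.0923]
tool_rot: [-0.216, 0.976, 0.0, -0.0]
ft_force: [-1.9, 1.6, 0.8]
grip_width: 0.015
grasp_force: 60.0
```

Emit:
apply_moves --pt "0 0 0.05 0" --pt "0 0 0.05 0" --pt "0 0 0.05 0" --pt "0 0 0 0" --pt "0 0 0 0"

```text
clock: 46.62
eef_pos: [0.4282, -0.1412, 0.0907]
tool_rot: [-0.216, 0.976, 0.0, 0.0]
ft_force: [-5.2, 4.4, 9.8]
grip_width: 0.0153
grasp_force: 61.3
```

```bash
python3 st.py
```

```text
46.62 [ 0.4282 -0.1412  0.0907] yaw 204.97 F [-5.2  4.4  9.8] T [0.91 1.04 0.02] 0.0153
```

Emit:
apply_moves --pt "0 0 0 0" --pt "0 0 0 0" --pt "0 0 0 0" --pt "0 0 0 0" --pt "0 0 0 0" --claw 0

```text
clock: 47.03
eef_pos: [0.4287, -0.1417, 0.0896]
tool_rot: [-0.216, 0.976, -0.0, 0.0]
ft_force: [-1.4, 0.3, 0.1]
grip_width: 0.0749
grasp_force: 0.0
```

Emit:
apply_moves --pt "0 0 -0.3 0" --pt "0 0 -0.8 0" --pt "0 0 -0.9 0" --pt "0 0 -0.9 0" --pt "0 0 -0.9 0"

```text
clock: 47.45
eef_pos: [0.4284, -0.1414, 0.1668]
tool_rot: [-0.216, 0.976, -0.0, -0.0]
ft_force: [0.5, -0.4, 0.4]
grip_width: 0.0853
grasp_force: 0.0
```

Emit:
apply_moves --pt "0 0 -0.8 0" --pt "0 0 0 0" --pt "0 0 0 0" --pt "0 0 0 0" --pt "0 0 0 0"

```text
clock: 47.87
eef_pos: [0.4277, -0.1412, 0.1807]
tool_rot: [-0.216, 0.976, 0.001, -0.001]
ft_force: [-0.2, -0.1, -0.2]
grip_width: 0.0855
grasp_force: 0.0
```

Emit:
apply_moves --pt "0 0 0 0.0833" --pt "0 0 0 0.0833" --pt "0 0 0 0.0833" --pt "0 0 0 0.0833" --pt "0 0 0 0.0833"

```text
clock: 48.28
eef_pos: [0.4277, -0.1412, 0.1805]
tool_rot: [0.002, 1.0, 0.0, -0.001]
ft_force: [0.0, -0.0, 0.2]
grip_width: 0.0854
grasp_force: 0.0
```

Emit:
apply_moves --pt "-0.803 0.199 0 0" --pt "-0.803 0.199 0 0" --pt "-0.803 0.199 0 0" --pt "-0.803 0.199 0 0" --pt "-0.803 0.199 0 0"

```text
clock: 48.7
eef_pos: [0.5088, -0.1212, 0.1803]
tool_rot: [0.0, 1.0, 0.0, -0.001]
ft_force: [-0.2, -1.0, 1.0]
grip_width: 0.0853
grasp_force: 0.0
```

Emit:
apply_moves --pt "-0.803 0.199 0 0" --pt "-0.803 0.199 0 0" --pt "-0.803 0.199 0 0" --pt "-0.803 0.199 0 0" --pt "-0.803 0.199 0 0"

```text
clock: 49.12
eef_pos: [0.5891, -0.1013, 0.18]
tool_rot: [0.0, 1.0, 0.0, -0.001]
ft_force: [-0.2, 0.3, 0.7]
grip_width: 0.0853
grasp_force: 0.0
```

```bash
python3 st.py;python3 - <<'E'
from h import *
c=cam("scene")
a=c["image"][210:350,220:420]
cv2.imwrite("pics/s10.png",cv2.resize(a,(800,560),interpolation=cv2.INTER_CUBIC))
E
```

```text
49.12 [ 0.5891 -0.1013  0.18  ] yaw 179.97 F [-0.2  0.3  0.7] T [-0.   -0.01  0.  ] 0.0853
```

View pics/s10.png

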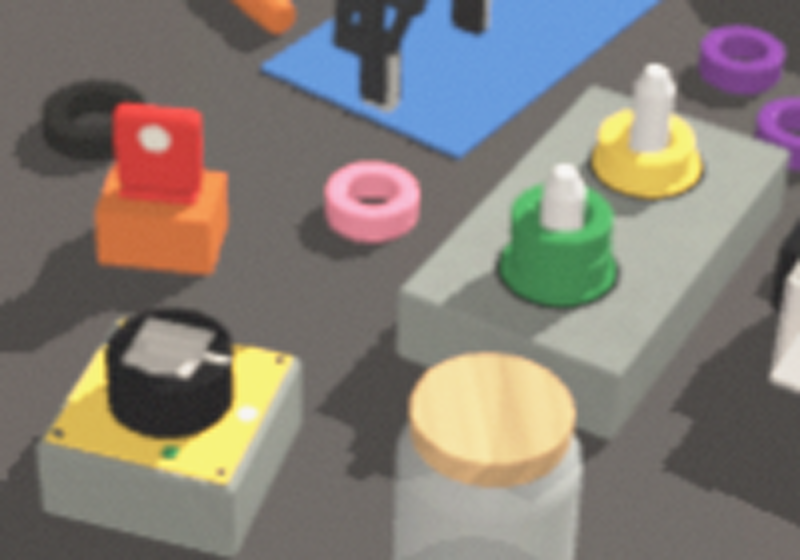

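Emit:
apply_moves --pt "-0.803 0.199 0 0" --pt "-0.803 0.199 0 0" --pt "-0.803 0.199 0 0" --pt "-0.803 0.199 0 0" --pt "-0.803 0.199 0 0"

```text
clock: 49.58
eef_pos: [0.6692, -0.0817, 0.1801]
tool_rot: [0.0, 1.0, 0.0, -0.001]
ft_force: [0.1, -0.8, -0.0]
grip_width: 0.0854
grasp_force: 0.0
```

Emit:
apply_moves --pt "0 0 0 0" --pt "0 0 0.4 0" --pt "0 0 0.7 0" --pt "0 0 0.7 0" --pt "0 0 0.7 0"

```text
clock: 50.0
eef_pos: [0.6677, -0.0822, 0.1301]
tool_rot: [0.0, 1.0, 0.0, -0.001]
ft_force: [-0.6, -0.1, -0.4]
grip_width: 0.0854
grasp_force: 0.0
```

Emit:
apply_moves --pt "0 0 0.6 0" --pt "0 0 0.4 0" --pt "0 0 0.15 0" --pt "0 0 0 0" --pt "0 0 0 0"

```text
clock: 50.42
eef_pos: [0.6692, -0.082, 0.109]
tool_rot: [0.0, 1.0, -0.0, 0.0]
ft_force: [0.4, 0.2, -0.1]
grip_width: 0.0856
grasp_force: 0.0
```

```bash
python3 st.py
```

```text
50.42 [ 0.6692 -0.082   0.109 ] yaw 179.96 F [ 0.4  0.2 -0.1] T [ 0.02 -0.02 -0.02] 0.0856
```

Emit:
apply_moves --pt "0 0 0.1 0" --pt "0 0 0 0" --pt "0 0 0 0" --pt "0 0 0 0" --pt "0 0 0 0" --claw 1

```text
clock: 50.83
eef_pos: [0.6703, -0.082, 0.1084]
tool_rot: [0.0, 1.0, -0.0, 0.001]
ft_force: [-0.7, 0.9, 5.8]
grip_width: 0.0536
grasp_force: 62.8
```

Emit:
apply_moves --pt "0 0 -0.3 0" --pt "0 0 -0.7 0" --pt "0 0 -0.8 0" --pt "0 0 -0.9 0" --pt "0 0 -0.9 0"

```text
clock: 51.25
eef_pos: [0.6687, -0.0817, 0.1785]
tool_rot: [0.0, 1.0, 0.0, -0.001]
ft_force: [0.1, 0.4, -2.2]
grip_width: 0.0541
grasp_force: 63.3
```

Emit:
apply_moves --pt "0.406 0.85 0 0" --pt "0.406 0.85 0 0" --pt "0.406 0.85 0 0" --pt "0.406 0.85 0 0" --pt "0.406 0.85 0 0"

```text
clock: 51.67
eef_pos: [0.628, 0.004, 0.1782]
tool_rot: [0.0, 1.0, 0.0, -0.001]
ft_force: [0.5, 0.6, -0.9]
grip_width: 0.0542
grasp_force: 63.3
```

Emit:
apply_moves --pt "0.406 0.85 0 0" --pt "0.406 0.85 0 0" --pt "0.406 0.85 0 0" --pt "0.406 0.85 0 0" --pt "0.406 0.85 0 0"

```text
clock: 52.08
eef_pos: [0.5874, 0.089, 0.1783]
tool_rot: [0.0, 1.0, 0.0, -0.001]
ft_force: [-0.3, 0.5, -0.6]
grip_width: 0.054
grasp_force: 63.3
```

Emit:
apply_moves --pt "0.406 0.85 0.2 0" --pt "0.406 0.85 0.2 0" --pt "0.406 0.85 0.2 0" --pt "0.406 0.85 0.2 0" --pt "0.406 0.85 0.2 0"

```text
clock: 52.5
eef_pos: [0.5469, 0.174, 0.1582]
tool_rot: [0.0, 1.0, -0.0, -0.001]
ft_force: [-0.3, 0.3, -1.4]
grip_width: 0.0536
grasp_force: 63.3
```

Emit:
apply_moves --pt "0.406 0.85 0.2 0" --pt "0.406 0.85 0.2 0" --pt "0.406 0.85 0.2 0" --pt "0.406 0.85 0.2 0" --pt "0.406 0.85 0.2 0"

```text
clock: 52.92
eef_pos: [0.5063, 0.259, 0.1382]
tool_rot: [0.0, 1.0, -0.0, -0.001]
ft_force: [0.4, 0.1, -0.7]
grip_width: 0.0541
grasp_force: 63.3
```

Emit:
apply_moves --pt "0.406 0.85 0.2 0" --pt "0.406 0.85 0.2 0" --pt "0.406 0.85 0.2 0" --pt "0.406 0.85 0.2 0" --pt "0.406 0.85 0.2 0"

```text
clock: 53.33
eef_pos: [0.4658, 0.3439, 0.1182]
tool_rot: [0.0, 1.0, -0.0, -0.001]
ft_force: [0.3, -0.0, -1.2]
grip_width: 0.0541
grasp_force: 63.3
```

Emit:
apply_moves --pt "0 0 0 0" --pt "0 0 0 0" --pt "0 0 0 0" --pt "0 0 0 0" --pt "0 0 0 0"

```text
clock: 53.75
eef_pos: [0.4672, 0.3425, 0.1189]
tool_rot: [0.001, 1.0, 0.0, 0.0]
ft_force: [0.5, 0.0, -1.7]
grip_width: 0.0537
grasp_force: 63.3
```

```bash
python3 st.py
python3 - <<'E'
from h import *
for r in cores(cam("scene")):print(r)
E
```

```text
53.75 [0.4672 0.3425 0.1189] yaw 179.89 F [ 0.5  0.  -1.7] T [ 0.02 -0.05  0.05] 0.0537
('y', 262.3808898925781, 310.26885986328125, 640.0, array([ 0.5347, -0.2699,  0.022 ]))
('y', 381.0399169921875, 249.14491271972656, 303.0, array([0.6423, 0.0837, 0.022 ]))
('g', 359.2569580078125, 275.13189697265625, 339.0, array([ 0.6489, -0.041 ,  0.022 ]))
```

Emit:
apply_moves --pt "0 0 0.6 0" --pt "0 0 0.8 0" --pt "0 0 0.8 0" --pt "0 0 0.8 0" --pt "0 0 0.5 0"

```text
clock: 54.22
eef_pos: [0.4663, 0.3422, 0.0473]
tool_rot: [0.001, 1.0, -0.001, -0.001]
ft_force: [-0.8, -0.6, -2.6]
grip_width: 0.0541
grasp_force: 63.3
```

Emit:
apply_moves --pt "0 0 0.3 0" --pt "0 0 0.15 0" --pt "0 0 0 0" --pt "0 0 0 0" --pt "0 0 0 0"

```text
clock: 54.63
eef_pos: [0.4673, 0.3437, 0.0407]
tool_rot: [0.0, 1.0, 0.001, 0.001]
ft_force: [-0.2, -0.4, -1.3]
grip_width: 0.0538
grasp_force: 63.3
```

```bash
python3 st.py
```

```text
54.63 [0.4673 0.3437 0.0407] yaw 179.97 F [-0.2 -0.4 -1.3] T [ 0.01  0.03 -0.01] 0.0538
```

Emit:
apply_moves --pt "0 0 0.08 0" --pt "0 0 0 0" --pt "0 0 0 0" --pt "0 0 0 0" --pt "0 0 0 0"

```text
clock: 55.05
eef_pos: [0.4669, 0.3435, 0.0386]
tool_rot: [0.0, 1.0, 0.0, 0.0]
ft_force: [0.1, 0.6, 0.1]
grip_width: 0.0536
grasp_force: 63.6
```

Emit:
apply_moves --pt "0 0 0 0" --pt "0 0 0 0" --pt "0 0 0 0" --pt "0 0 0 0" --pt "0 0 0 0" --claw 0

```text
clock: 55.47
eef_pos: [0.4666, 0.3433, 0.0381]
tool_rot: [0.0, 1.0, 0.0, 0.0]
ft_force: [0.7, -0.7, -0.1]
grip_width: 0.0851
grasp_force: 0.0
```

Emit:
apply_moves --pt "0 0 -0.3 0" --pt "0 0 -0.6 0" --pt "0 0 -0.7 0" --pt "0 0 -0.7 0" --pt "0 0 -0.7 0"

```text
clock: 55.88
eef_pos: [0.4666, 0.3433, 0.0991]
tool_rot: [0.0, 1.0, -0.0, -0.0]
ft_force: [0.5, 0.6, 0.0]
grip_width: 0.0851
grasp_force: 0.0
```

Emit:
apply_moves --pt "-0.404 -0.851 -0.16 0" --pt "-0.404 -0.851 -0.16 0" --pt "-0.404 -0.851 -0.16 0" --pt "-0.404 -0.851 -0.16 0" --pt "-0.404 -0.851 -0.16 0"

```text
clock: 56.3
eef_pos: [0.5073, 0.2575, 0.1149]
tool_rot: [0.0, 1.0, 0.0, 0.0]
ft_force: [0.7, -0.5, -0.2]
grip_width: 0.0856
grasp_force: 0.0
```

Emit:
apply_moves --pt "-0.404 -0.851 -0.16 0" --pt "-0.404 -0.851 -0.16 0" --pt "-0.404 -0.851 -0.16 0" --pt "-0.404 -0.851 -0.16 0" --pt "-0.404 -0.851 -0.16 0"

```text
clock: 56.72
eef_pos: [0.5477, 0.1722, 0.1308]
tool_rot: [0.0, 1.0, 0.0, 0.0]
ft_force: [0.1, -0.5, 0.4]
grip_width: 0.0851
grasp_force: 0.0
```

Emit:
apply_moves --pt "-0.404 -0.851 -0.16 0" --pt "-0.404 -0.851 -0.16 0" --pt "-0.404 -0.851 -0.16 0" --pt "-0.404 -0.851 -0.16 0" --pt "-0.404 -0.851 -0.16 0"

```text
clock: 57.13
eef_pos: [0.588, 0.0871, 0.1468]
tool_rot: [0.0, 1.0, 0.0, 0.0]
ft_force: [-1.0, 0.2, -0.0]
grip_width: 0.0852
grasp_force: 0.0
```

Emit:
apply_moves --pt "-0.404 -0.851 -0.16 0" --pt "-0.404 -0.851 -0.16 0" --pt "-0.404 -0.851 -0.16 0" --pt "-0.404 -0.851 -0.16 0" --pt "-0.404 -0.851 -0.16 0"

```text
clock: 57.55
eef_pos: [0.6283, 0.0019, 0.1628]
tool_rot: [0.0, 1.0, 0.0, 0.0]
ft_force: [0.2, -0.4, 0.9]
grip_width: 0.0853
grasp_force: 0.0
```

Emit:
apply_moves --pt "-0.404 -0.851 -0.16 0" --pt "-0.404 -0.851 -0.16 0" --pt "-0.404 -0.851 -0.16 0" --pt "-0.404 -0.851 -0.16 0" --pt "-0.404 -0.851 -0.16 0"

```text
clock: 57.97
eef_pos: [0.6686, -0.0832, 0.1787]
tool_rot: [0.0, 1.0, -0.0, 0.0]
ft_force: [-0.3, -0.4, -0.1]
grip_width: 0.0855
grasp_force: 0.0
```

Emit:
apply_moves --pt "0 0 0 0" --pt "0 0 0 0" --pt "0 0 0 0" --pt "0 0 0 0" --pt "0 0 0 0"

```text
clock: 58.38
eef_pos: [0.668, -0.0813, 0.178]
tool_rot: [-0.0, 1.0, 0.0, -0.0]
ft_force: [-0.4, 0.9, 0.6]
grip_width: 0.0857
grasp_force: 0.0
```

```bash
python3 st.py
python3 - <<'E'
from h import *
for n in("top","scene"):
  for r in cores(cam(n)):print(r)
E
```

```text
58.38 [ 0.668  -0.0813  0.178 ] yaw 180.04 F [-0.4  0.9  0.6] T [ 0.04 -0.03 -0.06] 0.0857
('y', 421.6771545410156, 233.71153259277344, 969.0, array([ 0.5594, -0.2989,  0.022 ]))
('y', 281.50909423828125, 185.67958068847656, 598.0, array([0.6719, 0.0414, 0.022 ]))
('g', 151.69297790527344, 267.6324157714844, 447.0, array([0.4663, 0.341 , 0.022 ]))
('y', 262.40679931640625, 310.3968200683594, 638.0, array([ 0.535 , -0.2702,  0.022 ]))
('y', 380.8341369628906, 249.45677185058594, 292.0, array([0.6425, 0.0822, 0.022 ]))
('g', 359.23583984375, 275.1819763183594, 341.0, array([ 0.6489, -0.0412,  0.022 ]))
```

Emit:
apply_moves --pt "0 0 0.5 0" --pt "0 0 0.8 0" --pt "0 0 0.8 0" --pt "0 0 0.8 0" --pt "0 0 0.8 0"

```text
clock: 58.9
eef_pos: [0.668, -0.0819, 0.1026]
tool_rot: [0.0, 1.0, 0.0, -0.0]
ft_force: [-0.2, 0.5, -0.5]
grip_width: 0.0855
grasp_force: 0.0
```

Emit:
apply_moves --pt "0 0 0.6 0" --pt "0 0 0.2 0" --pt "0 0 0 0" --pt "0 0 0 0" --pt "0 0 0 0"

```text
clock: 59.32
eef_pos: [0.6691, -0.0823, 0.0892]
tool_rot: [0.0, 1.0, -0.0, 0.001]
ft_force: [-0.6, 0.1, -1.2]
grip_width: 0.0853
grasp_force: 0.0
```

```bash
python3 st.py
```

```text
59.32 [ 0.6691 -0.0823  0.0892] yaw 179.98 F [-0.6  0.1 -1.2] T [-0.    0.03 -0.01] 0.0853
```

Emit:
apply_moves --pt "0 0 0 0" --pt "0 0 0 0" --pt "0 0 0 0" --pt "0 0 0 0" --pt "0 0 0 0" --claw 1

```text
clock: 59.73
eef_pos: [0.6692, -0.0823, 0.0903]
tool_rot: [0.0, 1.0, -0.0, 0.001]
ft_force: [-2.0, 0.6, 6.4]
grip_width: 0.053
grasp_force: 61.5
```

Emit:
apply_moves --pt "0 0 -0.3 0" --pt "0 0 -0.8 0" --pt "0 0 -0.9 0" --pt "0 0 -0.9 0" --pt "0 0 -0.9 0"

```text
clock: 60.15
eef_pos: [0.6681, -0.0823, 0.1649]
tool_rot: [0.0, 1.0, 0.0, -0.0]
ft_force: [0.7, 0.9, -1.8]
grip_width: 0.0526
grasp_force: 62.8
```

Emit:
apply_moves --pt "0.524 0.8125 0 0" --pt "0.524 0.8125 0 0" --pt "0.524 0.8125 0 0" --pt "0.524 0.8125 0 0" --pt "0.524 0.8125 0 0"

```text
clock: 60.57
eef_pos: [0.6154, -0.0004, 0.1643]
tool_rot: [0.0, 1.0, 0.0, -0.0]
ft_force: [0.4, 0.3, 0.0]
grip_width: 0.0531
grasp_force: 62.9
```

Emit:
apply_moves --pt "0.524 0.8125 0 0" --pt "0.524 0.8125 0 0" --pt "0.524 0.8125 0 0" --pt "0.524 0.8125 0 0" --pt "0.524 0.8125 0 0"

```text
clock: 60.98
eef_pos: [0.5631, 0.0809, 0.1644]
tool_rot: [0.0, 1.0, -0.0, 0.0]
ft_force: [-0.6, -0.5, -0.6]
grip_width: 0.0531
grasp_force: 62.9
```

Emit:
apply_moves --pt "0.524 0.8125 0.2 0" --pt "0.524 0.8125 0.2 0" --pt "0.524 0.8125 0.2 0" --pt "0.524 0.8125 0.2 0" --pt "0.524 0.8125 0.2 0"

```text
clock: 61.4
eef_pos: [0.5108, 0.1622, 0.1443]
tool_rot: [0.0, 1.0, 0.0, 0.0]
ft_force: [0.3, 0.9, -0.5]
grip_width: 0.0532
grasp_force: 62.9
```

Emit:
apply_moves --pt "0.524 0.8125 0.2 0" --pt "0.524 0.8125 0.2 0" --pt "0.524 0.8125 0.2 0" --pt "0.524 0.8125 0.2 0" --pt "0.524 0.8125 0.2 0"

```text
clock: 61.82
eef_pos: [0.4585, 0.2435, 0.1243]
tool_rot: [0.0, 1.0, 0.0, 0.0]
ft_force: [-0.0, -0.4, 0.0]
grip_width: 0.0528
grasp_force: 62.9
```

Emit:
apply_moves --pt "0 0 0 0" --pt "0 0 0 0" --pt "0 0 0.6 0" --pt "0 0 0.7 0" --pt "0 0 0.7 0"

```text
clock: 62.23
eef_pos: [0.4603, 0.2423, 0.0846]
tool_rot: [0.001, 1.0, 0.0, 0.001]
ft_force: [0.8, -0.2, -1.0]
grip_width: 0.0529
grasp_force: 62.9
```

Emit:
apply_moves --pt "0 0 0.7 0" --pt "0 0 0.7 0" --pt "0 0 0.5 0" --pt "0 0 0 0" --pt "0 0 0 0"

```text
clock: 62.65
eef_pos: [0.4591, 0.2421, 0.046]
tool_rot: [0.001, 1.0, -0.0, -0.0]
ft_force: [0.6, 0.0, -1.6]
grip_width: 0.053
grasp_force: 63.0
```

```bash
python3 st.py
```

```text
62.65 [0.4591 0.2421 0.046 ] yaw 179.92 F [ 0.6  0.  -1.6] T [ 0.01 -0.04  0.  ] 0.053
```

Emit:
apply_moves --pt "0 0 0.15 0" --pt "0 0 0.12 0" --pt "0 0 0 0" --pt "0 0 0 0" --pt "0 0 0 0"

```text
clock: 63.07
eef_pos: [0.4592, 0.2429, 0.0411]
tool_rot: [0.0, 1.0, 0.0, 0.0]
ft_force: [0.4, 0.1, -0.0]
grip_width: 0.053
grasp_force: 63.0
```

Emit:
apply_moves --pt "0 0 0 0" --pt "0 0 0 0" --pt "0 0 0 0" --pt "0 0 0 0" --pt "0 0 0 0" --claw 0

```text
clock: 63.48
eef_pos: [0.459, 0.2429, 0.0408]
tool_rot: [0.0, 1.0, 0.0, 0.0]
ft_force: [0.5, 0.5, -0.2]
grip_width: 0.0855
grasp_force: 0.0
```

Emit:
apply_moves --pt "0 0 -0.3 0" --pt "0 0 -0.6 0" --pt "0 0 -0.7 0" --pt "0 0 -0.7 0" --pt "0 0 -0.7 0"

```text
clock: 63.9
eef_pos: [0.4589, 0.2428, 0.1017]
tool_rot: [0.0, 1.0, -0.0, -0.0]
ft_force: [0.9, -0.0, -0.2]
grip_width: 0.0854
grasp_force: 0.0
```

Emit:
apply_moves --pt "-0.683 -0.682 -0.25 0" --pt "-0.683 -0.682 -0.25 0" --pt "-0.683 -0.682 -0.25 0" --pt "-0.683 -0.682 -0.25 0" --pt "-0.683 -0.682 -0.25 0"

```text
clock: 64.32
eef_pos: [0.5278, 0.1739, 0.1265]
tool_rot: [0.0, 1.0, 0.0, 0.0]
ft_force: [-0.2, -0.3, 1.0]
grip_width: 0.0855
grasp_force: 0.0
```

Emit:
apply_moves --pt "-0.683 -0.682 -0.25 0" --pt "-0.683 -0.682 -0.25 0" --pt "-0.683 -0.682 -0.25 0" --pt "-0.683 -0.682 -0.25 0" --pt "-0.683 -0.682 -0.25 0"

```text
clock: 64.73
eef_pos: [0.596, 0.1055, 0.1514]
tool_rot: [0.0, 1.0, 0.0, 0.0]
ft_force: [-0.1, 0.9, 0.8]
grip_width: 0.0852
grasp_force: 0.0
```

Emit:
apply_moves --pt "-0.683 -0.682 -0.25 0" --pt "-0.683 -0.682 -0.25 0" --pt "-0.683 -0.682 -0.25 0" --pt "-0.683 -0.682 -0.25 0" --pt "-0.683 -0.682 -0.25 0"

```text
clock: 65.15
eef_pos: [0.6642, 0.0374, 0.1764]
tool_rot: [0.0, 1.0, 0.0, 0.0]
ft_force: [0.2, 0.2, 0.8]
grip_width: 0.0852
grasp_force: 0.0
```

Emit:
apply_moves --pt "0 0 0 0" --pt "0 0 0 0" --pt "0 0 0 0" --pt "0 0 0 0" --pt "0 0 0 0"

```text
clock: 65.57
eef_pos: [0.663, 0.0389, 0.1756]
tool_rot: [-0.0, 1.0, 0.0, -0.0]
ft_force: [-0.2, -0.5, 0.4]
grip_width: 0.0854
grasp_force: 0.0
```

```bash
python3 st.py
python3 - <<'E'
from h import *
for r in cores(cam("top")):print(r)
E
```

```text
65.57 [0.663  0.0389 0.1756] yaw 180.04 F [-0.2 -0.5  0.4] T [-0.01  0.02  0.01] 0.0854
('y', 421.57733154296875, 233.63377380371094, 949.0, array([ 0.5596, -0.2987,  0.022 ]))
('g', 194.29110717773438, 270.832275390625, 437.5, array([0.4603, 0.2414, 0.022 ]))
('g', 162.71047973632812, 264.54473876953125, 444.5, array([0.474 , 0.3158, 0.022 ]))
('g', 332.0310974121094, 184.79678344726562, 586.0, array([ 0.6767, -0.0816,  0.022 ]))
```

Emit:
apply_moves --pt "0 0 0.5 0" --pt "0 0 0.8 0" --pt "0 0 0.8 0" --pt "0 0 0.8 0" --pt "0 0 0.7 0"

```text
clock: 66.03
eef_pos: [0.6629, 0.0384, 0.1018]
tool_rot: [-0.0, 1.0, -0.0, -0.001]
ft_force: [0.4, 0.2, 0.3]
grip_width: 0.0853
grasp_force: 0.0
```

Emit:
apply_moves --pt "0 0 0.6 0" --pt "0 0 0.15 0" --pt "0 0 0 0" --pt "0 0 0 0" --pt "0 0 0 0"

```text
clock: 66.45
eef_pos: [0.6644, 0.0383, 0.0897]
tool_rot: [0.0, 1.0, 0.0, 0.001]
ft_force: [-0.5, -0.1, 0.1]
grip_width: 0.0854
grasp_force: 0.0
```

Emit:
apply_moves --pt "0 0 0 0" --pt "0 0 0 0" --pt "0 0 0 0" --pt "0 0 0 0" --pt "0 0 0 0" --claw 1

```text
clock: 66.87
eef_pos: [0.6646, 0.0381, 0.0907]
tool_rot: [0.0, 1.0, 0.0, 0.001]
ft_force: [-1.4, -0.5, 5.5]
grip_width: 0.0529
grasp_force: 61.6
```

```bash
python3 st.py
```

```text
66.87 [0.6646 0.0381 0.0907] yaw 179.97 F [-1.4 -0.5  5.5] T [-0.07  0.27 -0.04] 0.0529
```

Emit:
apply_moves --pt "0 0 -0.3 0" --pt "0 0 -0.8 0" --pt "0 0 -0.9 0" --pt "0 0 -0.9 0" --pt "0 0 -0.9 0"

```text
clock: 67.28
eef_pos: [0.6634, 0.0381, 0.1654]
tool_rot: [0.0, 1.0, -0.0, -0.0]
ft_force: [0.6, 0.2, -1.4]
grip_width: 0.0524
grasp_force: 62.8
```

Emit:
apply_moves --pt "0.705 0.35 0 0" --pt "0.705 0.35 0 0" --pt "0.705 0.35 0 0" --pt "0.705 0.35 0 0" --pt "0.705 0.35 0 0"

```text
clock: 67.7
eef_pos: [0.5924, 0.0733, 0.1649]
tool_rot: [0.0, 1.0, 0.0, -0.0]
ft_force: [0.5, -0.5, -1.3]
grip_width: 0.0527
grasp_force: 62.8
```

Emit:
apply_moves --pt "0.705 0.35 0.2 0" --pt "0.705 0.35 0.2 0" --pt "0.705 0.35 0.2 0" --pt "0.705 0.35 0.2 0" --pt "0.705 0.35 0.2 0"

```text
clock: 68.12
eef_pos: [0.522, 0.1084, 0.1448]
tool_rot: [0.0, 1.0, 0.0, 0.0]
ft_force: [0.4, -0.0, -1.0]
grip_width: 0.0527
grasp_force: 62.8
```

Emit:
apply_moves --pt "0.705 0.35 0.2 0" --pt "0.705 0.35 0.2 0" --pt "0.705 0.35 0.2 0" --pt "0.705 0.35 0.2 0" --pt "0.705 0.35 0.2 0"

```text
clock: 68.53
eef_pos: [0.4516, 0.1435, 0.1249]
tool_rot: [0.0, 1.0, 0.0, 0.0]
ft_force: [0.3, -0.5, -1.3]
grip_width: 0.0525
grasp_force: 62.8
```

Emit:
apply_moves --pt "0 0 0 0" --pt "0 0 0 0" --pt "0 0 0.6 0" --pt "0 0 0.7 0" --pt "0 0 0.7 0"

```text
clock: 68.95
eef_pos: [0.4543, 0.1432, 0.0853]
tool_rot: [0.001, 1.0, 0.0, 0.002]
ft_force: [1.0, -0.5, -0.6]
grip_width: 0.0529
grasp_force: 62.9
```

Emit:
apply_moves --pt "0 0 0.7 0" --pt "0 0 0.7 0" --pt "0 0 0.5 0" --pt "0 0 0 0" --pt "0 0 0 0"

```text
clock: 69.37
eef_pos: [0.453, 0.1429, 0.0467]
tool_rot: [0.001, 1.0, -0.0, -0.0]
ft_force: [-0.6, 0.1, -0.7]
grip_width: 0.0528
grasp_force: 63.0
```

```bash
python3 st.py
```

```text
69.37 [0.453  0.1429 0.0467] yaw 179.93 F [-0.6  0.1 -0.7] T [ 0.03  0.01 -0.05] 0.0528
```

Set down, release, lift and retreat toward -y.

Emit:
apply_moves --pt "0 0 0.15 0" --pt "0 0 0.12 0" --pt "0 0 0 0" --pt "0 0 0 0" --pt "0 0 0 0"

```text
clock: 69.78
eef_pos: [0.4526, 0.1433, 0.0417]
tool_rot: [0.0, 1.0, 0.0, 0.0]
ft_force: [0.2, 0.3, -0.8]
grip_width: 0.0528
grasp_force: 63.0
```

Emit:
apply_moves --pt "0 0 0 0" --pt "0 0 0 0" --pt "0 0 0 0" --pt "0 0 0 0" --pt "0 0 0 0" --claw 0

```text
clock: 70.2
eef_pos: [0.4524, 0.1433, 0.0414]
tool_rot: [0.0, 1.0, 0.0, 0.0]
ft_force: [-0.7, -0.3, 0.5]
grip_width: 0.0856
grasp_force: 0.0
```

Emit:
apply_moves --pt "0 0 -0.3 0" --pt "0 0 -0.8 0" --pt "0 0 -0.9 0" --pt "0 0 -0.9 0" --pt "0 0 -0.9 0"

```text
clock: 70.62
eef_pos: [0.4522, 0.1432, 0.1185]
tool_rot: [0.0, 1.0, -0.0, -0.0]
ft_force: [-0.2, 0.3, -0.7]
grip_width: 0.0853
grasp_force: 0.0
```

Emit:
apply_moves --pt "0 0 -0.9 0" --pt "0 0 -0.9 0" --pt "0 0 -0.9 0" --pt "0 0 -0.9 0" --pt "0 0 -0.9 0"

```text
clock: 71.03
eef_pos: [0.4521, 0.1431, 0.2087]
tool_rot: [0.0, 1.0, 0.0, 0.0]
ft_force: [-0.5, 0.6, 0.2]
grip_width: 0.0849
grasp_force: 0.0
```

Emit:
apply_moves --pt "0.3 -0.9 0 0" --pt "0.3 -0.9 0 0" --pt "0.3 -0.9 0 0" --pt "0.3 -0.9 0 0" --pt "0.3 -0.9 0 0"

```text
clock: 71.45
eef_pos: [0.4218, 0.0525, 0.2078]
tool_rot: [0.0, 1.0, 0.0, 0.0]
ft_force: [-0.1, -0.1, 0.6]
grip_width: 0.0854
grasp_force: 0.0
```

Emit:
apply_moves --pt "0.3 -0.9 0 0" --pt "0.3 -0.9 0 0" --pt "0.3 -0.9 0 0" --pt "0.3 -0.9 0 0" --pt "0.3 -0.9 0 0"

```text
clock: 71.87
eef_pos: [0.3917, -0.0376, 0.2078]
tool_rot: [0.0, 1.0, -0.0, 0.0]
ft_force: [1.1, -0.0, -0.2]
grip_width: 0.0853
grasp_force: 0.0
```

Emit:
apply_moves --pt "0 0 0 0" --pt "0 0 0 0" --pt "0 0 0 0" --pt "0 0 0 0" --pt "0 0 0 0"

```text
clock: 72.28
eef_pos: [0.3925, -0.0361, 0.2074]
tool_rot: [-0.0, 1.0, 0.0, 0.0]
ft_force: [0.2, 0.7, 0.2]
grip_width: 0.0857
grasp_force: 0.0
```

```bash
python3 st.py
python3 - <<'E'
from h import *
t=cam("top")
for r in cores(t):print(r)
a=np.radians(-3.8)
for r in cores(t):
    if r[4][1]>.1:
        d=r[4][:2]-[.4595,.2428];print(r[0],"mat xy",(d@[np.cos(a),np.sin(a)]).round(4),(d@[-np.sin(a),np.cos(a)]).round(4))
cv2.imwrite("pics/end.png",cv2.resize(cam("scene")["image"],(800,600)))
E
```

```text
72.28 [ 0.3925 -0.0361  0.2074] yaw 180.05 F [0.2 0.7 0.2] T [-0.05 -0.    0.02] 0.0857
('y', 236.67996215820312, 275.5118713378906, 429.5, array([0.4507, 0.1415, 0.022 ]))
('y', 421.6333312988281, 233.58204650878906, 988.5, array([ 0.5597, -0.2988,  0.022 ]))
('y', 281.61260986328125, 185.84884643554688, 602.5, array([0.6715, 0.0411, 0.022 ]))
('g', 194.29110717773438, 270.832275390625, 437.5, array([0.4603, 0.2414, 0.022 ]))
('g', 162.69691467285156, 264.5133361816406, 444.5, array([0.4741, 0.3159, 0.022 ]))
('g', 331.9927062988281, 184.72669982910156, 582.0, array([ 0.6769, -0.0815,  0.022 ]))
y mat xy -0.0021 -0.1017
g mat xy 0.0009 -0.0013
g mat xy 0.0097 0.0739
```

View pics/end.png

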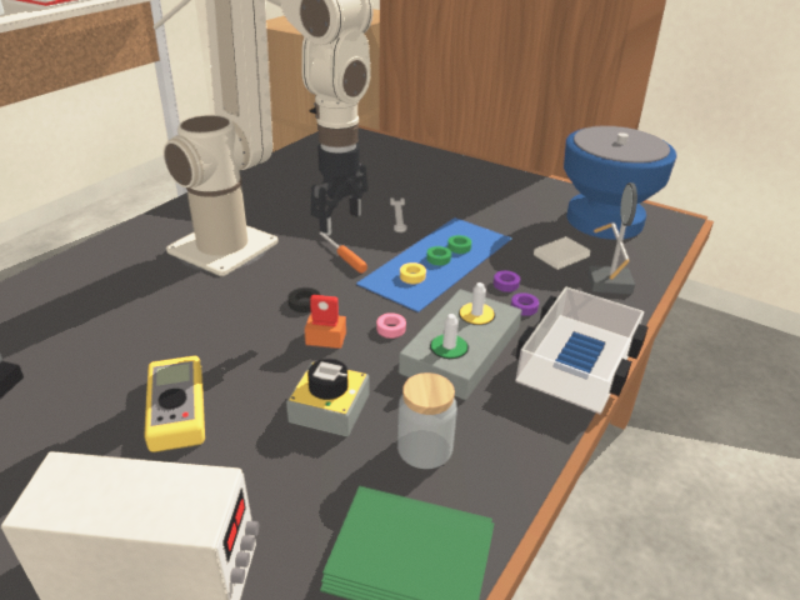

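The three cores lie flat and apart on the mat. The yellow is at (412,272), the greens at (438,255) and (459,243). The key is home in its holder at (325,325), the switch is off, and the meter and jar are untouched.

```bash
python3 -c "
from workcell import bot
print(bot.job_done())"
```

```text
the job is handed in; nothing more can be done
None
```

The job is done and handed in at about 72 s: all three cores present were put on their spindles, the switch was held on for over three seconds and turned back off, the key is home in its holder, and the cores lie flat on the mat (one green core was knocked about 27 mm after placing but stayed wholly on it).

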